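Uncover the hot pot with the lid lifter

ROBOT

A 6-joint arm with a two-finger parallel gripper is mounted at the origin on the work surface. World frame = base frame: x ahead of the robot, y to its left, z up, the work surface at z = 0. Lengths are in m, angles in degrees, forces in N, time in s.
With the tool pointing down it reaches from about 0.275 to 0.975 m from the base axis. Payload 8.4 kg.
Tool frame: the origin (TCP) lies between the finger pads; the fingertips stand 11 mm ahead of it and the grasp point (between the pads) lies 8 mm behind it (manip.tip_extent is the distance from the TCP to the fingertips, in m); z points along the fingers, y is the direction in which the jaws open and shut (so a half turn about z gives the same grasp; the last joint's range is limited). The gripper opens to 92 mm and grips with 3 to 60 N. Pads are 20 mm wide; open, the fingers measure 128 mm over their backs; the gripper's body (75 mm by 189 mm) begins 69 mm behind the grasp point.
Start: joints at [65.695, 20.225, 93.587, -0, 66.188, -0.138], TCP at [0.256, 0.57, 0.226] pointing down, gripper open.
Joint ranges: [-150.9, 150.9], [-52.94, 120.26], [3.33, 152.33], [-74.26, 254.26], [0, 154.13], [-172.89, 172.89]. Speed limits (degrees/s): [127.2, 127.2, 159.86, 180, 180, 180].

INTERFACE

Orientations are given as a 3x3 rotation matrix whose columns are the frame's x, y, z axes.
In Python, from plant import manip, imaging gives the robot as it stands.
- The arm moves only by the tool send_rows, never from a script. Its argument "steps" is a list of rows, each an object of numbers: "tx", "ty", "tz": the shift along the tool's x, y, z in cm; "ax", "ay", "az": the turn, a rotation vector about the tool's x, y, z in rad. A call has 1 to 10 rows; each row shifts and turns the commanded pose from where the row before left it, along the tool's axes as they then stand; what a row does not reach is not made up. A row lasts 1/10 s, in which the tool goes at most 50 mm and 8.59 degrees, less where a joint would pass 70% of its speed; a pose out of reach is approached as far as the arm can. A call is refused whole if a number of a shift passes 5 or a number of a turn 0.15, either way. A call with a gripper value outside its range is refused whole. "fingers" is the opening, from 0 (shut) to 1 (fully open), set as the call begins (left out, the last holds). The fingers move at their own pace and stop on an object; "squeeze" is the grip in N (left out, the last holds). Time passes only in rows, so rows that do not move let the fingers close. It gives the time, the measured TCP pose, the force and the opening at its end, in the units of the state.
- manip.state(): the state, without advancing time (a new reading comes with each control period).
- imaging.snapshot(name): name is "scene" or "top" or "wrist"; returns the picture (420x560x3 uint8, red, green, blue); there is no depth.
- imaging.camera_model(name): a dict with "intrinsics" (3x3 intrinsics, pixels), "xyz" and "attitude" of the camera in the world. Camera axes: x right, y down, z forward; pixel columns grow to the right and rows downward; lengths in m; the calibration is good to about 2 mm. A picture is of the moment at which its call begins: read the wrist's pose just before it. camera_model takes no time and is no camera call; for the wrist camera it gives the pose at the moment of the call.
- manip.finish_job(): hands the job in, once; it reports no verdict.
Trained networks look in the newest picture that a camera, given by its name, has taken for a name from the list of things; names that differ only in an ending like _2 or _b are one class to them, and where a whole thing is asked for, a point or a joint stands for the part that bears it (a point fixed in the world has none). Each returns a list of dicts, best first, with "score" (0 to 1); they miss things now and then, are a little off and sometimes report something else, mostly with a low value. They report only what shows in the picture. A call takes as long as a camera call. They do not tell look-alikes from the thing itself.
- imaging.search_frame(camera, name): "pixel" ([column, row] in pixels, amid what is visible of it).
- imaging.outline_of(camera, name): "pixels" (420x560 bool, what is visible of it) and "pixel" ([column, row] in pixels, amid what is visible of it).
The state is a dict: "clock": time; "qpos": joint angles; "qvel": joint speeds; "joint_efforts": joint torques, N m; "position": TCP position; "eef_rot": TCP orientation; "force": force on the tool from outside, world axes, zero at the start; "ft_torque": the same for the moment, N m; "grip_width": finger opening in m.
Only numpy, scipy, OpenCV 4.12 (cv2) and the standard library are available. Lean on these libraries where they do the work, as an engineer would, in place of code of your own. Each camera call takes 0.05 s, during which the arm holds its last target.

TASK

Before the hot pot is opened, start the extractor: push the red spring toggle fully to its left (green dot) side, hold it there for about a second and let it spring back. Then take the lid lifter, hook it under the loop of the pot's lid, carry the lid level, never touching it with the gripper, and set it down gently on the middle of the orange honeycomb mold. Finally hang the lifter back in its stand, and leave the pot, the mold and everything else where they are.

Things in the scene. Friction and masses are not known exactly. Their poses are not given: they have to be found in the camera images.
- pot: steel pot standing in the plywood drawer (drawer floor 10 mm above the work surface, walls 50 mm high), 150 mm outer diameter, 65 mm high to the rim, 1.4 kg, loose. Origin: centre of its underside, z up. Two side handles reach 99 mm out along its +-y. It stands on the left or on the right; the mold has the other side.
- probe (a point): top centre of the thermometer probe clipped to the outside of the pot: upright stem with a black head 24 mm in diameter, 157 mm above the pot's underside and 105 mm out from the pot's axis along the pot's +x. It rises about 90 mm above the rim, beside the lid's edge (16 mm gap).
- lid: steel lid on the pot, 0.35 kg (may vary), flange 154 mm in diameter, its plug (134 mm diameter, 8 mm deep) sits in the pot's mouth (144 mm). Origin: centre of the plug's underside, z up; flange underside at z = 8 mm, flange edge 12 mm, flat top in the middle (80 mm across) at z = 18 mm. Hung on the hook it swings freely about its loop bar, so jerky moves rock it. On the pot its origin is 57 mm above the pot's underside.
- loop (a point): middle of the top bar of the lid's black loop handle (7 mm round bar), 60 mm above the lid's origin, straight above it. The top bar is level, 40 mm long along the lid's y; the loop stands in the lid's y-z plane, legs at y = +-32 mm. So the free opening under the bar is 38 mm high and 57 mm wide, and a hook goes through it along the lid's +x or -x.
- mold: orange silicone honeycomb mold, six-sided, 142 mm across flats, 25 mm high, lying flat in the drawer, loose, 0.35 kg. Origin: centre of its underside.
- mold_top (a point): centre of the mold's flat top, 25 mm above its underside; the lid stands on it on its plug
- stand: fixed dark steel stand with two level prongs that point to its -x, inner gap 32 mm, prongs 10 mm wide, tops 105 mm above its underside; a post 52 mm wide joins them 40 mm behind the seat (at +x). Origin: under the seat, on the underside.
- stand_seat (a point): point midway between the prongs at the height of their tops: the lifter's body origin is here when it hangs in its stand, its x axis pointing the same way as the stand's x. The hook (20 mm wide) passes up and down between the prongs with 6 mm to spare on each side; the lifter lifts straight out.
- lifter: lid lifter, 0.15 kg, loose, hanging upright in the stand. Origin: centre of the underside of its round steel disk (56 mm diameter, 4 mm thick). Above the disk a blue grip block, 30 mm (x) by 24 mm (y), from z = 4 to 58 mm, to be gripped across y from above. Below, a shank 22 mm behind the axis (x = -22 mm) goes down to a V-shaped steel hook, 20 mm wide in y, open upward, from x = -22 to +22 mm, its tip pointing along +x.
- hook (a point): bottom of the hook's V on the inside, 81.5 mm straight below the lifter's origin; here the loop's bar hangs, right under the grip. The V's steel reaches 6 mm below this point; the free tip (at x = +22 mm) rises 15 mm above it.
- switch: fixed grey box of the extractor switch, 70 x 70 x 48 mm; origin: centre of its underside; yaw within 0.35 rad. A green dot marks its left (+y) side, a white dot its right.
- toggle_tip (a point): top of the red toggle, a rod 12 mm in diameter that stands upright on the box; tip 102 mm above the box's underside, 56 mm above its pivot
- toggle (a joint): angle of the toggle, rad: 0 upright (spring-centred), positive when the tip leans to the left (the box's +y), stops at +-0.55; spring 0.25 N m per rad (about 3 N at the tip for a full push). Fully to the side means beyond 0.3.
- bottle: tall green glass bottle, 60 mm diameter, 180 mm high, black cap; stands between the pot's and the mold's places, too tall to carry the lid over; loose, origin at the centre of its underside; not to be moved
- acrylic_box: clear acrylic open box 100 x 85 x 60 mm high; loose, origin at the centre of its underside; not to be moved
- soap_dish: blue ceramic leaf-shaped soap dish, about 125 x 66 x 14 mm; loose, origin at the centre of its underside; not to be moved
- spice_jar: amber spice jar with red cap, 50 mm diameter, 85 mm high; loose, origin at the centre of its underside; not to be moved
- ramekin: white ceramic ramekin, 64 mm diameter, 35 mm high; loose, origin at the centre of its underside; not to be moved
- grinder: dark wooden grinder, 44 mm diameter, 88 mm high; loose, origin at the centre of its underside; not to be moved
- salt_can: aluminium can, 48 mm diameter, 80 mm high; loose, origin at the centre of its underside; not to be moved
There are look-alikes about, which are no part of the job. Of the things like the mold, leave any that is blue; of the rest the smaller one is meant.

How it is judged:
By the outcome, as a careful person would: the job done as asked, in the order asked, and still so for the second after the job is handed in, with the robot touching nothing.
It also fails if it takes over 72 s, if anything falls off the work surface, if the arm or the gripper's body presses on something with over 40 N, if the wrist force passes 120 N, or if a joint passes its speed limit or range.

## Working session

There is one attempt and no reset: what is moved stays moved. The work goes in short steps, Python scripts to look and compute and a tool call to move; the robot and the scene stay as the last step left them, time stands still between calls to the robot, and variables do not carry over. Pictures are saved under pics/ and viewed, and the job is handed in when it is done.

Besides the shell and the picture viewer there is one more tool, called after ">>>" as name(argument=value, ...), one argument or row to a line, values as JSON. send_rows: Moves the arm, as the interface text tells. Its arguments: {"type":"object","properties":{"steps":{"type":"array"},"fingers":{"type":"number"},"squeeze":{"type":"number"}},"required":["steps"]}

```bash
ls; mkdir -p pics; python3 - <<'E'
from plant import manip, imaging
import cv2, numpy as np
s=manip.state(); print({k:np.round(v,3).tolist() for k,v in s.items()})
for n in ("scene","top","wrist"):
    m=imaging.camera_model(n); print(n,{k:np.round(v,4).tolist() for k,v in m.items()})
    im=imaging.snapshot(n); cv2.imwrite(f"pics/{n}0.png",cv2.resize(im[:,:,::-1],(800,600)))
    np.save(f"{n}0.npy",im)
print(manip.tip_extent, manip.state()["clock"])
E
```

```text
pics
{'clock': 0.0, 'qpos': [65.694, 20.26, 93.631, 0.001, 66.189, -0.138], 'qvel': [-0.016, 0.05, -0.038, -0.042, 0.049, 0.012], 'joint_efforts': [0.001, -59.385, -33.423, 0.07, 0.024, -0.0], 'position': [0.256, 0.57, 0.225], 'eef_rot': [[-0.912, 0.409, -0.001], [0.409, 0.912, -0.001], [0.0, -0.001, -1.0]], 'force': [-0.438, 0.575, 0.721], 'ft_torque': [0.076, -0.012, 0.027], 'grip_width': 0.092}
scene {'intrinsics': [[409.3711, 0.0, 275.3927], [0.0, 409.3711, 211.3597], [0.0, 0.0, 1.0]], 'xyz': [1.251, 0.3767, 0.8173], 'attitude': [[-0.3019, 0.6047, -0.737], [0.9533, 0.1992, -0.227], [0.0095, -0.7711, -0.6366]]}
top {'intrinsics': [[527.7453, 0.0, 269.9095], [0.0, 527.7453, 207.2282], [0.0, 0.0, 1.0]], 'xyz': [0.2387, 0.0865, 1.5768], 'attitude': [[-0.0279, -0.9893, 0.1435], [-0.9994, 0.0305, 0.0159], [-0.0201, -0.143, -0.9895]]}
wrist {'intrinsics': [[310.6312, 0.0, 282.8099], [0.0, 310.6312, 214.7012], [0.0, 0.0, 1.0]], 'xyz': [0.197, 0.5975, 0.3828], 'attitude': [[0.4094, 0.8864, 0.2162], [0.9124, -0.3972, -0.099], [-0.0019, 0.2378, -0.9713]]}
0.011 0.15
```

View pics/scene0.png

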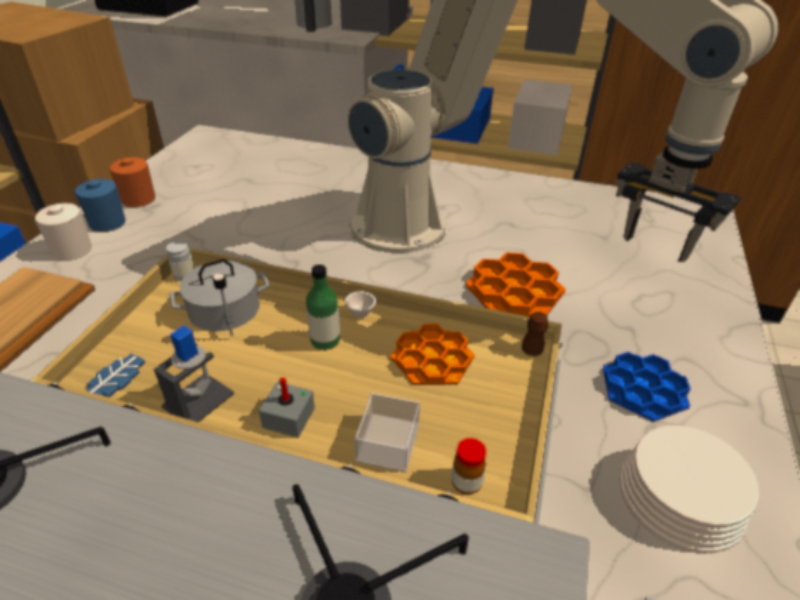

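View pics/top0.png

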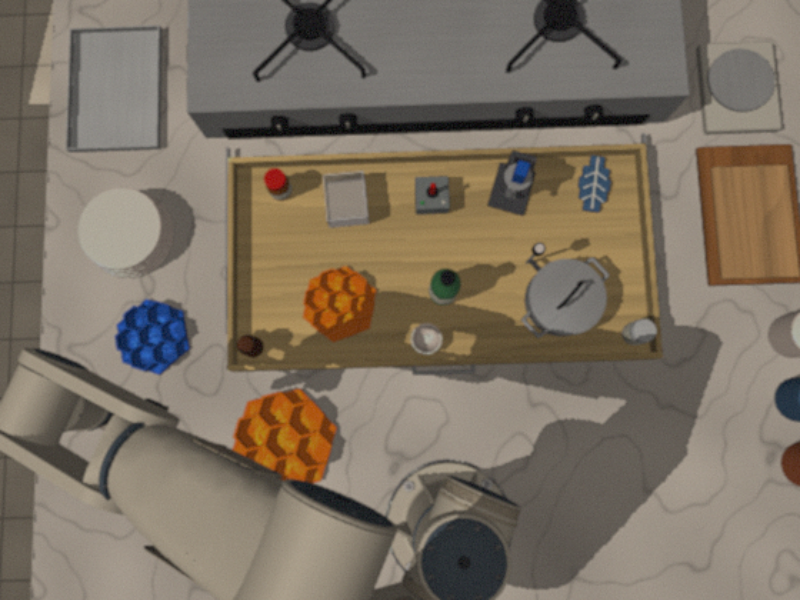

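View pics/wrist0.png

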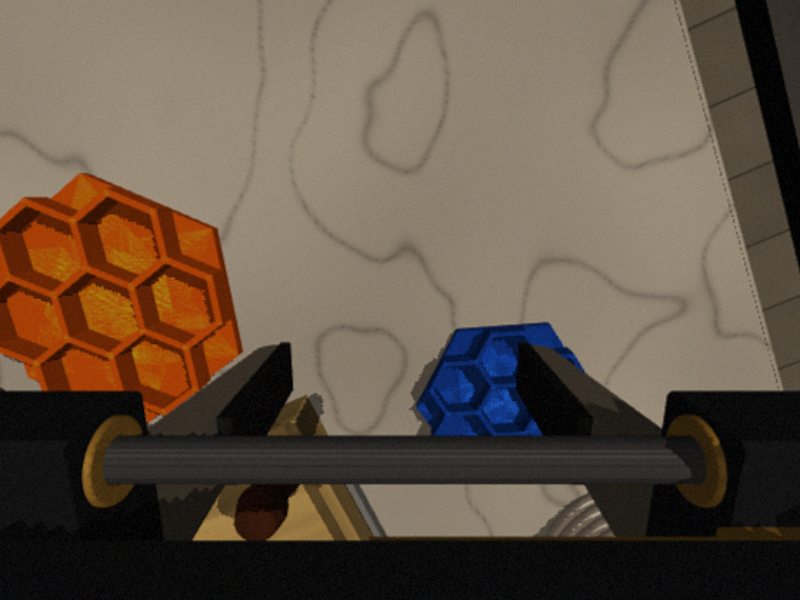

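```bash
cat > h.py <<'E'
from plant import manip, imaging
import cv2, numpy as np
def ray(m,px):
    K=np.array(m["intrinsics"]);R=np.array(m["attitude"]);d=R@np.linalg.inv(K)@np.array([px[0],px[1],1.0])
    return np.array(m["xyz"]),d/np.linalg.norm(d)
def atz(m,px,z):
    o,d=ray(m,px); return o+d*(z-o[2])/d[2]
def tri(obs):
    A=np.zeros((3,3));b=np.zeros(3)
    for m,px in obs:
        o,d=ray(m,px);P=np.eye(3)-np.outer(d,d);A+=P;b+=P@o
    x=np.linalg.solve(A,b)
    return x,[np.linalg.norm((np.eye(3)-np.outer(ray(m,p)[1],ray(m,p)[1]))@(x-ray(m,p)[0])) for m,p in obs]
def proj(m,X):
    K=np.array(m["intrinsics"]);R=np.array(m["attitude"]);c=(np.atleast_2d(X)-np.array(m["xyz"]))@R
    p=c@K.T; return p[:,:2]/p[:,2:]
def crop(im,name,x0,y0,w,h,s,marks=()):
    c=cv2.resize(im[y0:y0+h,x0:x0+w,::-1],None,fx=s,fy=s,interpolation=cv2.INTER_CUBIC)
    for p in marks: cv2.drawMarker(c,(int((p[0]-x0+.5)*s),int((p[1]-y0+.5)*s)),(255,0,255),cv2.MARKER_CROSS,10,1)
    cv2.imwrite(f"pics/{name}.png",c)
E
python3 - <<'E'
from h import *
T=imaging.camera_model("top");S=imaging.camera_model("scene")
for n in ["pot","probe","lid","loop","mold","mold_top","stand","stand_seat","lifter","hook","switch","toggle_tip","bottle","acrylic_box","soap_dish","spice_jar","ramekin","grinder","salt_can"]:
    r={}
    for c in ("top","scene"):
        d=imaging.search_frame(c,n); r[c]=[(np.round(x["pixel"],1).tolist(),round(x["score"],2)) for x in d[:3]]
    out=""
    if r["top"] and r["scene"]:
        x,e=tri([(T,r["top"][0][0]),(S,r["scene"][0][0])]); out=np.round(x,4),np.round(e,4)
    print(n,r,out)
im=np.load("top0.npy"); crop(im,"t_right",330,95,140,160,5); crop(im,"t_left",160,95,170,160,4)
im=np.load("scene0.npy"); crop(im,"s_right",60,160,200,150,4); crop(im,"s_mid",170,200,220,150,3.6)
print(manip.state()["clock"])
E
```

```text
pot {'top': [([368.3, 208.6], 0.7)], 'scene': [([158.0, 215.1], 0.76), ([301.4, 246.1], 0.21)]} (array([ 0.4622, -0.2015,  0.0331]), array([0.026, 0.026]))
probe {'top': [([370.3, 183.0], 0.82)], 'scene': [([158.4, 218.9], 0.67), ([326.0, 327.2], 0.43)]} (array([ 0.5206, -0.1849,  0.0717]), array([0.0039, 0.0039]))
lid {'top': [([394.2, 204.6], 0.96)], 'scene': [([148.2, 197.8], 0.61), ([131.1, 275.0], 0.58)]} (array([ 0.4555, -0.2503,  0.082 ]), array([0.007, 0.007]))
loop {'top': [([394.7, 206.3], 0.77), ([309.1, 201.3], 0.16)], 'scene': [([148.4, 198.9], 0.83)]} (array([ 0.4517, -0.2533,  0.0744]), array([0.0072, 0.0072]))
mold {'top': [([104.9, 234.3], 0.88), ([238.9, 212.1], 0.77), ([198.1, 303.4], 0.73)], 'scene': [([450.3, 269.5], 0.88), ([227.2, 218.1], 0.71), ([360.6, 201.6], 0.69)]} (array([0.3994, 0.6066, 0.008 ]), array([0.0023, 0.0023]))
mold_top {'top': [([201.0, 304.6], 0.9), ([106.3, 237.7], 0.89), ([235.8, 214.4], 0.86)], 'scene': [([451.5, 272.5], 0.86), ([361.1, 200.3], 0.81), ([302.3, 250.5], 0.66)]} (array([ 0.1962,  0.5083, -0.2008]), array([0.1548, 0.1548]))
st
[... 1277 characters left out ...]
], 0.68), ([416.1, 129.5], 0.67)], 'scene': [([81.5, 263.7], 0.88)]} (array([ 0.7325, -0.0851,  0.1603]), array([0.1256, 0.1256]))
spice_jar {'top': [([188.5, 131.5], 0.7), ([371.5, 203.2], 0.32)], 'scene': []} 
ramekin {'top': [([298.4, 240.6], 0.82)], 'scene': [([251.0, 209.6], 0.78)]} (array([0.3619, 0.0285, 0.0368]), array([0.0024, 0.0024]))
grinder {'top': [([361.1, 125.1], 0.74), ([173.5, 243.7], 0.65)], 'scene': [([373.8, 232.5], 0.94), ([328.1, 329.0], 0.56)]} (array([0.6331, 0.1362, 0.3416]), array([0.2539, 0.2539]))
salt_can {'top': [([450.1, 233.3], 0.91)], 'scene': [([126.6, 184.4], 0.62), ([271.7, 301.7], 0.33)]} (array([ 0.3671, -0.4064,  0.036 ]), array([0.0047, 0.0047]))
2.05
```

View pics/t_right.png

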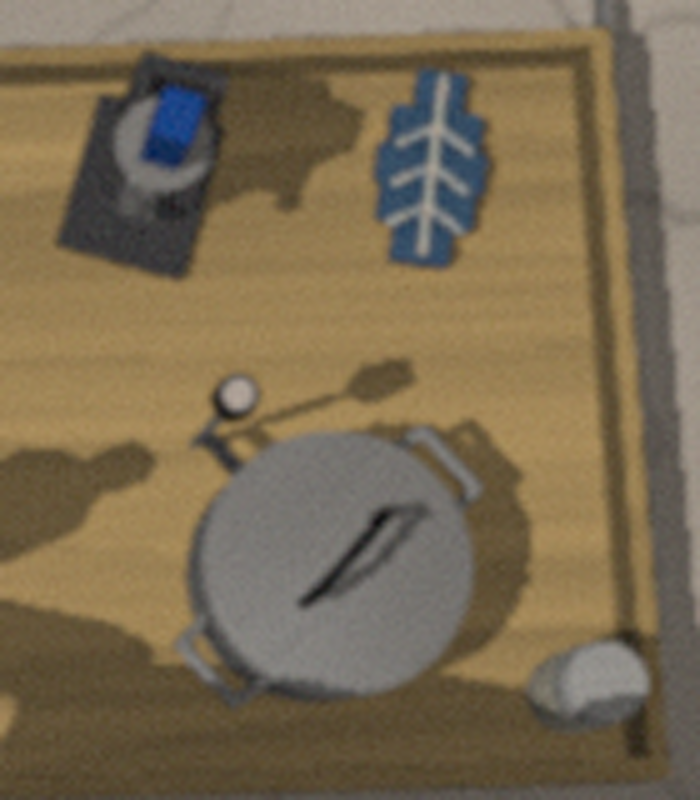

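View pics/t_left.png

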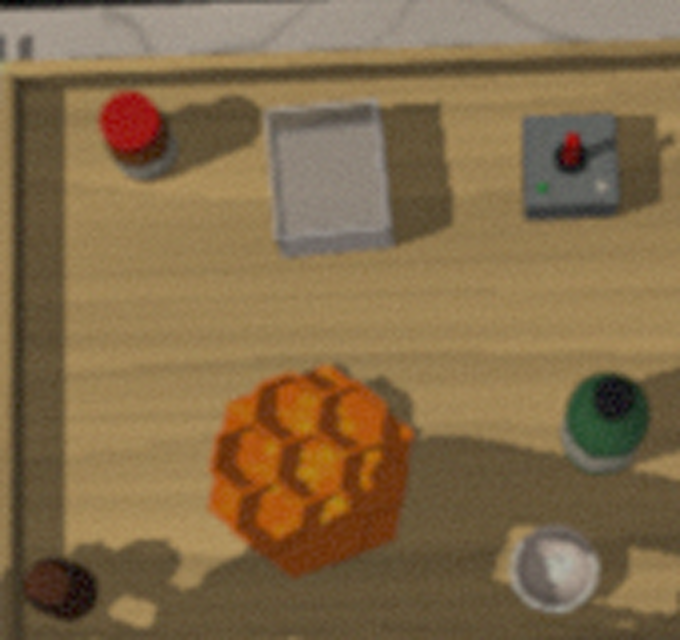

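View pics/s_right.png

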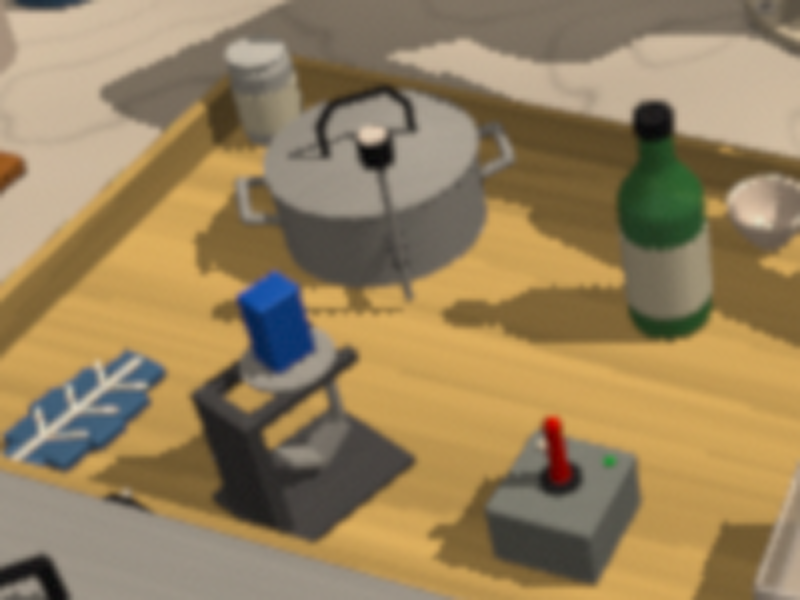

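View pics/s_mid.png

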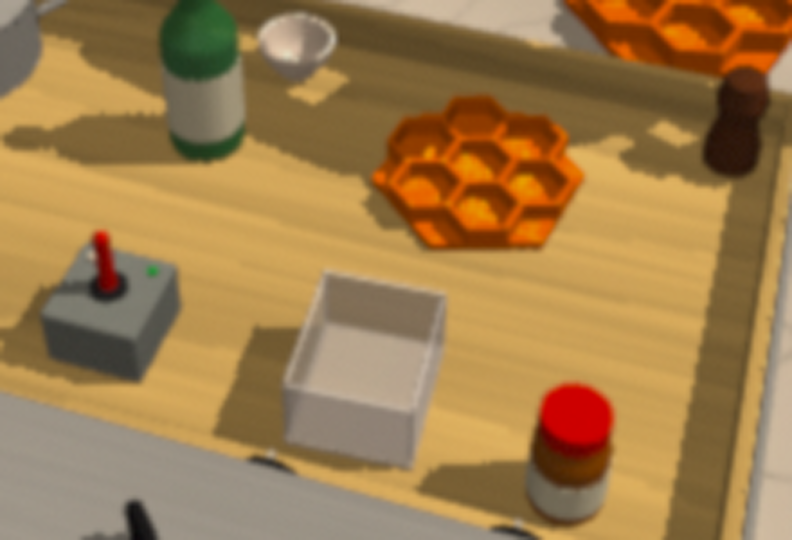

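```bash
cat >> h.py <<'E'
T=imaging.camera_model("top");S=imaging.camera_model("scene")
def tl(u,v):return (160+u/4-.5,95+v/4-.5)
def tr(u,v):return (330+u/5-.5,95+v/5-.5)
def sr(u,v):return (60+u/4-.5,160+v/4-.5)
def sm(u,v):return (170+u/3.6-.5,200+v/3.6-.5)
E
python3 - <<'E'
from h import *
p=lambda n,x:print(n,np.round(x,4))
p("probe top",atz(T,tr(237,390),.167)); p("probe sc",atz(S,sr(373,133),.167)); p("tri",tri([(T,tr(237,390)),(S,sr(373,133))]) [0])
p("lid top",atz(T,tr(337,562),.078)); p("lid sc",atz(S,sr(373,153),.078))
p("toggle T",atz(T,tl(573,136),.112)); p("toggle S",atz(S,sr(550,421),.112));p("tri",tri([(T,tl(573,136)),(S,sr(550,421))])[0])
# switch box top corners z=.058
for q in [(526,115),(616,117),(617,206),(526,206)]: p("sw",atz(T,tl(*q),.058))
p("green",atz(T,tl(543,187),.058));p("white",atz(T,tl(601,187),.058))
for q in [(538,435),(640,458),(597,543),(488,512)]: p("swS",atz(S,sr(*q),.058))
p("greenS",atz(S,sr(610,462),.058))
# disk
p("disk T",atz(T,tr(165,142),.118))
p("disk S",atz(S,sr(288,355),.119))
# block top z=.115+.058=.173 corners
for q in [(160,85),(208,93),(192,135),(147,125)]: p("blkT",atz(T,tr(*q),.173))
for q in [(238,297),(275,274),(300,290),(262,313)]: p("blkS",atz(S,sr(*q),.173))
E
```

```text
probe top [ 0.5294 -0.1838  0.167 ]
probe sc [ 0.5258 -0.1846  0.167 ]
tri [ 0.5287 -0.1829  0.1695]
lid top [ 0.4458 -0.2521  0.078 ]
lid sc [ 0.4481 -0.2487  0.078 ]
toggle T [0.6759 0.0097 0.112 ]
toggle S [0.6781 0.0106 0.112 ]
tri [0.6765 0.0096 0.11  ]
sw [0.7093 0.0411 0.058 ]
sw [ 0.7055 -0.0256  0.058 ]
sw [ 0.6376 -0.0236  0.058 ]
sw [0.6398 0.0435 0.058 ]
green [0.6538 0.0304 0.058 ]
white [ 0.6524 -0.0124  0.058 ]
swS [ 0.6472 -0.0193  0.058 ]
swS [0.645  0.0485 0.058 ]
swS [0.7132 0.0511 0.058 ]
swS [ 0.712 -0.02   0.058]
greenS [0.6537 0.0324 0.058 ]
disk T [ 0.6848 -0.1606  0.118 ]
disk S [ 0.6837 -0.1589  0.119 ]
blkT [ 0.7004 -0.1502  0.173 ]
blkT [ 0.695  -0.1763  0.173 ]
blkT [ 0.6714 -0.1662  0.173 ]
blkT [ 0.6779 -0.1419  0.173 ]
blkS [ 0.6953 -0.1712  0.173 ]
blkS [ 0.6714 -0.1622  0.173 ]
blkS [ 0.679  -0.1407  0.173 ]
blkS [ 0.7026 -0.1505  0.173 ]
```

```bash
cat >> h.py <<'E'
def plan(tgt,az,n,ramp=3,P=None,R=None):
    """rows from the current pose to tgt (m) / tool-x azimuth az (deg), tool down."""
    s=manip.state(); P=np.array(s["position"]) if P is None else np.array(P,float)
    R=np.array(s["eef_rot"])
    a0=np.degrees(np.arctan2(R[1,0],R[0,0])); da=(az-a0+180)%360-180
    w=np.minimum(np.minimum(np.arange(1,n+1),np.arange(n,0,-1)),ramp).astype(float); w/=w.sum()
    d=np.array(tgt)-P; a=np.radians(a0)
    print("from",np.round(P,4),"az",round(a0,2),"down",np.round(R[:,2],4),"da",round(da,2))
    for k in range(n):
        sh=d*w[k]; x=np.array([np.cos(a),np.sin(a),0]);y=np.array([np.sin(a),-np.cos(a),0])
        r=-np.radians(da)*w[k]
        print('{"tx":%.2f,"ty":%.2f,"tz":%.2f,"az":%.3f}'%(sh@x*100,sh@y*100,-sh[2]*100,r),end=",\n" if k<n-1 else "\n"); a-=r
def st():
    s=manip.state();R=np.array(s["eef_rot"]);print("t",round(s["clock"],2),"P",np.round(s["position"],4),"az",round(np.degrees(np.arctan2(R[1,0],R[0,0])),2),"F",np.round(s["force"],2),"q",np.round(s["qpos"],1),"w",round(s["grip_width"],4))
E
python3 - <<'E'
from h import *
plan((.676,-.045,.2),90,20,4)
E
```

```text
from [0.2559 0.5702 0.2256] az 155.83 down [-0. -0. -1.] da -65.83
{"tx":-0.93,"ty":-0.57,"tz":0.04,"az":0.017},
{"tx":-1.89,"ty":-1.11,"tz":0.08,"az":0.034},
{"tx":-2.89,"ty":-1.57,"tz":0.11,"az":0.051},
{"tx":-3.95,"ty":-1.90,"tz":0.15,"az":0.068},
{"tx":-4.07,"ty":-1.63,"tz":0.15,"az":0.068},
{"tx":-4.17,"ty":-1.35,"tz":0.15,"az":0.068},
{"tx":-4.25,"ty":-1.07,"tz":0.15,"az":0.068},
{"tx":-4.31,"ty":-0.78,"tz":0.15,"az":0.068},
{"tx":-4.36,"ty":-0.48,"tz":0.15,"az":0.068},
{"tx":-4.38,"ty":-0.19,"tz":0.15,"az":0.068},
{"tx":-4.38,"ty":0.11,"tz":0.15,"az":0.068},
{"tx":-4.36,"ty":0.40,"tz":0.15,"az":0.068},
{"tx":-4.33,"ty":0.70,"tz":0.15,"az":0.068},
{"tx":-4.27,"ty":0.99,"tz":0.15,"az":0.068},
{"tx":-4.19,"ty":1.27,"tz":0.15,"az":0.068},
{"tx":-4.10,"ty":1.55,"tz":0.15,"az":0.068},
{"tx":-3.98,"ty":1.83,"tz":0.15,"az":0.068},
{"tx":-2.89,"ty":1.57,"tz":0.11,"az":0.051},
{"tx":-1.87,"ty":1.14,"tz":0.08,"az":0.034},
{"tx":-0.92,"ty":0.60,"tz":0.04,"az":0.017}
```

>>> send_rows(
  steps=[
    {"tx":-0.9,"ty":-0.6,"az":0.02},
    {"tx":-1.9,"ty":-1.1,"tz":0.1,"az":0.03},
    {"tx":-2.9,"ty":-1.6,"tz":0.1,"az":0.05},
    {"tx":-4.0,"ty":-1.9,"tz":0.15,"az":0.07},
    {"tx":-4.1,"ty":-1.6,"tz":0.15,"az":0.07},
    {"tx":-4.2,"ty":-1.3,"tz":0.15,"az":0.07},
    {"tx":-4.3,"ty":-1.1,"tz":0.15,"az":0.07},
    {"tx":-4.3,"ty":-0.8,"tz":0.15,"az":0.07},
    {"tx":-4.4,"ty":-0.5,"tz":0.15,"az":0.07},
    {"tx":-4.4,"ty":-0.2,"tz":0.15,"az":0.07},
  ],
  fingers=0,
  squeeze=20,
)

```text
$.steps[0]: bad value
```

>>> send_rows(
  steps=[
    {"tx":-4.4,"ty":0.1,"tz":0.15,"az":0.07},
    {"tx":-4.4,"ty":0.4,"tz":0.15,"az":0.07},
    {"tx":-4.3,"ty":0.7,"tz":0.15,"az":0.07},
    {"tx":-4.3,"ty":1.0,"tz":0.15,"az":0.07},
    {"tx":-4.2,"ty":1.3,"tz":0.15,"az":0.07},
    {"tx":-4.1,"ty":1.5,"tz":0.15,"az":0.07},
    {"tx":-4.0,"ty":1.8,"tz":0.15,"az":0.07},
    {"tx":-2.9,"ty":1.6,"tz":0.1,"az":0.05},
    {"tx":-1.9,"ty":1.1,"tz":0.1,"az":0.03},
    {"tx":-0.9,"ty":0.6,"az":0.02},
  ],
)

```text
$.steps[0]: bad value
```

```bash
python3 - <<'E'
from h import *
st(); plan((.676,-.045,.2),90,1)
im=imaging.snapshot("wrist"); cv2.imwrite("pics/w1.png",cv2.resize(im[:,:,::-1],(800,600)));np.save("w1.npy",im)
im=imaging.snapshot("scene"); np.save("s1.npy",im); crop(im,"s1",60,160,200,150,4)
im=imaging.snapshot("top"); np.save("t1.npy",im)
print({k:np.round(v,5).tolist() for k,v in imaging.camera_model("wrist").items()})
E
```

```text
t 2.05 P [0.2559 0.5702 0.2256] az 155.83 F [ 0.39 -0.53 -0.46] q [65.7 20.2 93.6  0.  66.2 -0.1] w 0.092
from [0.2559 0.5702 0.2256] az 155.83 down [-0. -0. -1.] da -65.83
{"tx":-63.52,"ty":-38.93,"tz":2.56,"az":1.149}
{'intrinsics': [[310.63123, 0.0, 282.80985], [0.0, 310.63123, 214.70122], [0.0, 0.0, 1.0]], 'xyz': [0.19706, 0.59769, 0.38339], 'attitude': [[0.40936, 0.88627, 0.21667], [0.91237, -0.39747, -0.09795], [-0.00069, 0.23778, -0.97132]]}
```

>>> send_rows(
  steps=[
    {"tx":-0.9,"ty":-0.6,"tz":0,"ax":0,"ay":0,"az":0.02},
    {"tx":-1.9,"ty":-1.1,"tz":0.1,"ax":0,"ay":0,"az":0.03},
    {"tx":-2.9,"ty":-1.6,"tz":0.1,"ax":0,"ay":0,"az":0.05},
    {"tx":-4.0,"ty":-1.9,"tz":0.15,"ax":0,"ay":0,"az":0.07},
    {"tx":-4.1,"ty":-1.6,"tz":0.15,"ax":0,"ay":0,"az":0.07},
    {"tx":-4.2,"ty":-1.3,"tz":0.15,"ax":0,"ay":0,"az":0.07},
    {"tx":-4.3,"ty":-1.1,"tz":0.15,"ax":0,"ay":0,"az":0.07},
    {"tx":-4.3,"ty":-0.8,"tz":0.15,"ax":0,"ay":0,"az":0.07},
    {"tx":-4.4,"ty":-0.5,"tz":0.15,"ax":0,"ay":0,"az":0.07},
    {"tx":-4.4,"ty":-0.2,"tz":0.15,"ax":0,"ay":0,"az":0.07},
  ],
  fingers=0,
  squeeze=20,
)

```text
clock: 3.2
position: [0.4664, 0.2576, 0.2132]
eef_rot: [[-0.527, 0.85, 0.0], [0.85, 0.527, 0.0], [-0.0, 0.0, -1.0]]
force: [0.5, 0.5, -0.5]
grip_width: 0.0138
```

>>> send_rows(
  steps=[
    {"tx":-4.4,"ty":0.1,"tz":0.15,"ax":0,"ay":0,"az":0.07},
    {"tx":-4.4,"ty":0.4,"tz":0.15,"ax":0,"ay":0,"az":0.07},
    {"tx":-4.3,"ty":0.7,"tz":0.15,"ax":0,"ay":0,"az":0.07},
    {"tx":-4.3,"ty":1.0,"tz":0.15,"ax":0,"ay":0,"az":0.07},
    {"tx":-4.2,"ty":1.3,"tz":0.15,"ax":0,"ay":0,"az":0.07},
    {"tx":-4.1,"ty":1.5,"tz":0.15,"ax":0,"ay":0,"az":0.07},
    {"tx":-4.0,"ty":1.8,"tz":0.15,"ax":0,"ay":0,"az":0.07},
    {"tx":-2.9,"ty":1.6,"tz":0.1,"ax":0,"ay":0,"az":0.05},
    {"tx":-1.9,"ty":1.1,"tz":0.1,"ax":0,"ay":0,"az":0.03},
    {"tx":-0.9,"ty":0.6,"tz":0,"ax":0,"ay":0,"az":0.02},
  ],
)

```text
clock: 4.2
position: [0.6681, -0.0557, 0.2002]
eef_rot: [[0.034, 0.999, -0.001], [0.999, -0.034, -0.0], [-0.0, -0.001, -1.0]]
force: [-0.3, -0.6, -0.0]
grip_width: 0.0005
```

```bash
python3 - <<'E'
from h import *
st()
im=imaging.snapshot("wrist"); cv2.imwrite("pics/w1.png",cv2.resize(im[:,:,::-1],(800,600)));np.save("w1.npy",im)
im=imaging.snapshot("top"); np.save("t1.npy",im)
print({k:np.round(v,5).tolist() for k,v in imaging.camera_model("wrist").items()})
plan((.676,-.045,.2),90,1)
E
```

```text
t 4.2 P [ 0.6681 -0.0557  0.2002] az 88.06 F [-0.3  -0.58 -0.03] q [-4.9 25.5 88.9 -0.  65.6 -2.9] w 0.0005
{'intrinsics': [[310.63123, 0.0, 282.80985], [0.0, 310.63123, 214.70122], [0.0, 0.0, 1.0]], 'xyz': [0.67181, 0.01209, 0.3582], 'attitude': [[0.99948, -0.03133, -0.00798], [-0.03233, -0.97073, -0.23799], [-0.00029, 0.23812, -0.97123]]}
from [ 0.6679 -0.0545  0.2004] az 88.15 down [-3.e-04  1.e-04 -1.e+00] da 1.85
{"tx":0.98,"ty":0.78,"tz":0.04,"az":-0.032}
```

View pics/w1.png

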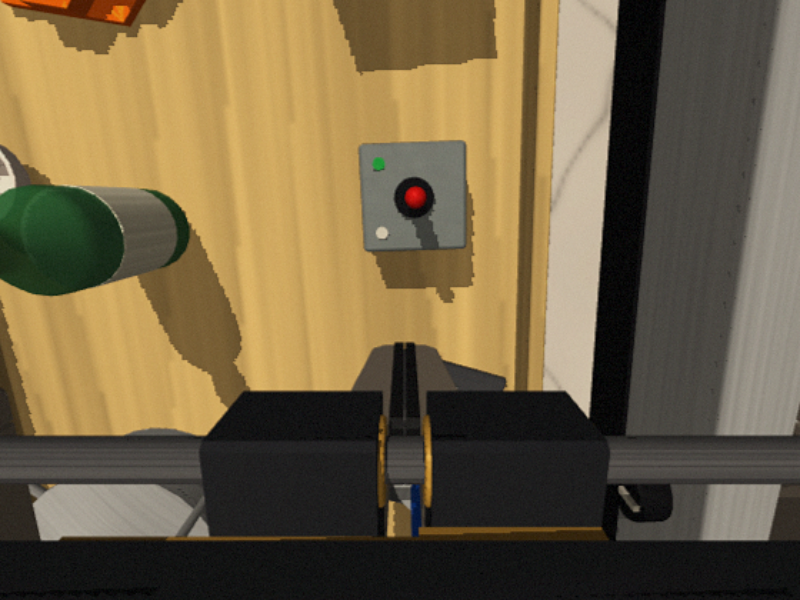

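```bash
python3 - <<'E'
from h import *
W=imaging.camera_model("wrist")
k=.7
for n,q,z in [("tip",(415,197),.112),("green",(378,164),.058),("white",(382,233),.058),("c1",(360,143),.058),("c2",(466,141),.058),("c3",(466,248),.058),("c4",(366,250),.058)]:
    print(n,np.round(atz(W,(q[0]*k-.2,q[1]*k-.2),z),4))
E
```

```text
tip [0.6775 0.0125 0.112 ]
green [0.6554 0.0341 0.058 ]
white [ 0.6561 -0.01    0.058 ]
c1 [0.6445 0.0472 0.058 ]
c2 [0.7122 0.0462 0.058 ]
c3 [ 0.7123 -0.0219  0.058 ]
c4 [ 0.6448 -0.021   0.058 ]
```

>>> send_rows(
  steps=[
    {"tx":0.4,"ty":0.2,"tz":1.0,"ax":0,"ay":0,"az":-0.03},
    {"tx":0.5,"ty":0.2,"tz":2.0,"ax":0,"ay":0,"az":0},
    {"tx":0.5,"ty":0.2,"tz":2.3,"ax":0,"ay":0,"az":0},
    {"tx":0.5,"ty":0.2,"tz":2.0,"ax":0,"ay":0,"az":0},
    {"tx":0,"ty":0.1,"tz":1.3,"ax":0,"ay":0,"az":0},
    {"tx":0,"ty":0,"tz":0.7,"ax":0,"ay":0,"az":0},
    {"tx":0,"ty":0,"tz":0,"ax":0,"ay":0,"az":0},
  ],
)

```text
clock: 5.0
position: [0.6763, -0.0343, 0.1067]
eef_rot: [[-0.0, 1.0, -0.002], [1.0, 0.0, 0.0], [0.0, -0.002, -1.0]]
force: [0.6, -0.7, -0.7]
grip_width: 0.0004
```

```bash
python3 - <<'E'
from h import *
st()
E
```

```text
t 5.0 P [ 0.6763 -0.0343  0.1067] az 90.02 F [ 0.6  -0.67 -0.68] q [-3.  31.7 91.9 -0.  56.5 -3.1] w 0.0004
```

>>> send_rows(
  steps=[
    {"tx":1.0,"ty":0,"tz":0,"ax":0,"ay":0,"az":0},
    {"tx":1.5,"ty":0,"tz":0,"ax":0,"ay":0,"az":0},
    {"tx":0.8,"ty":0,"tz":0,"ax":0,"ay":0,"az":0},
    {"tx":0.6,"ty":0,"tz":0,"ax":0,"ay":0,"az":0},
    {"tx":0.6,"ty":0,"tz":0,"ax":0,"ay":0,"az":0},
    {"tx":0.4,"ty":0,"tz":0,"ax":0,"ay":0,"az":0},
    {"tx":0,"ty":0,"tz":0,"ax":0,"ay":0,"az":0},
    {"tx":0,"ty":0,"tz":0,"ax":0,"ay":0,"az":0},
  ],
)

```text
clock: 5.8
position: [0.6771, 0.0139, 0.1076]
eef_rot: [[0.001, 1.0, 0.0], [1.0, -0.001, -0.0], [-0.0, 0.0, -1.0]]
force: [1.2, -2.1, 1.4]
grip_width: 0.0004
```

```bash
python3 - <<'E'
from h import *
st()
im=imaging.snapshot("wrist"); cv2.imwrite("pics/w2.png",cv2.resize(im[:,:,::-1],(800,600)))
W=imaging.camera_model("wrist")
im2=imaging.snapshot("scene"); crop(im2,"s2",150,220,110,90,6)
for th in (0,.3,.45,.55):
    X=np.array([.677,.0115+.056*np.sin(th),.056+.056*np.cos(th)]); print(th,(proj(W,X)+.2)/.7,[(proj(S,X)[0]-[150,220]+.5)*6])
st()
E
```

```text
t 5.8 P [0.6771 0.0139 0.1076] az 89.95 F [ 1.17 -2.12  1.43] q [ 1.1 31.6 92.  -0.  56.5  1.1] w 0.0004
0 [[399.41836252 388.54573913]] [array([288.35412802, 270.12077178])]
0.3 [[399.3207135  344.17891598]] [array([327.90220093, 284.31497487])]
0.45 [[399.32976199 321.56684742]] [array([347.09668152, 294.36875473])]
0.55 [[399.35701544 307.02075006]] [array([359.34770414, 302.00606491])]
t 5.9 P [0.6771 0.0137 0.1077] az 89.92 F [-0.71 -2.72  0.68] q [ 1.  31.6 92.  -0.  56.5  1.1] w 0.0004
```

View pics/w2.png

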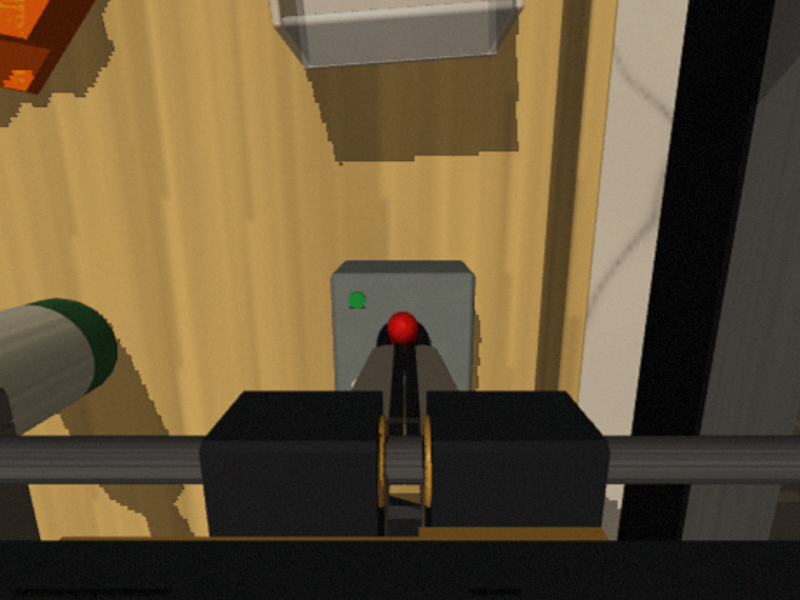

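View pics/s2.png

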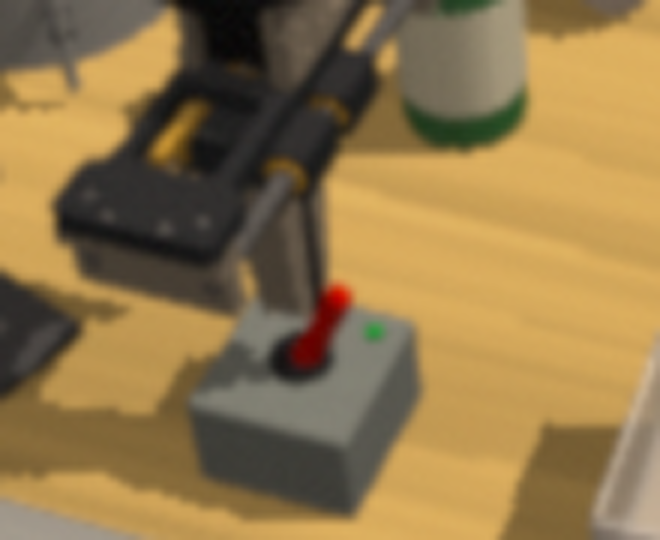

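>>> send_rows(
  steps=[
    {"tx":0.2,"ty":0,"tz":0,"ax":0,"ay":0,"az":0},
    {"tx":0,"ty":0,"tz":0,"ax":0,"ay":0,"az":0},
    {"tx":0,"ty":0,"tz":0,"ax":0,"ay":0,"az":0},
    {"tx":0,"ty":0,"tz":0,"ax":0,"ay":0,"az":0},
    {"tx":0,"ty":0,"tz":0,"ax":0,"ay":0,"az":0},
    {"tx":0,"ty":0,"tz":0,"ax":0,"ay":0,"az":0},
    {"tx":0,"ty":0,"tz":0,"ax":0,"ay":0,"az":0},
    {"tx":0,"ty":0,"tz":0,"ax":0,"ay":0,"az":0},
    {"tx":0,"ty":0,"tz":0,"ax":0,"ay":0,"az":0},
  ],
)

```text
clock: 6.8
position: [0.677, 0.0161, 0.1076]
eef_rot: [[0.001, 1.0, -0.0], [1.0, -0.001, -0.0], [-0.0, -0.0, -1.0]]
force: [0.2, -2.1, -0.3]
grip_width: 0.0003
```

>>> send_rows(
  steps=[
    {"tx":-0.6,"ty":0,"tz":0,"ax":0,"ay":0,"az":0},
    {"tx":-1.2,"ty":0,"tz":0,"ax":0,"ay":0,"az":0},
    {"tx":-1.5,"ty":0,"tz":0,"ax":0,"ay":0,"az":0},
    {"tx":-1.5,"ty":0,"tz":0,"ax":0,"ay":0,"az":0},
    {"tx":-1.0,"ty":0,"tz":-1.0,"ax":0,"ay":0,"az":0},
    {"tx":0,"ty":0,"tz":-2.5,"ax":0,"ay":0,"az":0},
    {"tx":0,"ty":0,"tz":-4.0,"ax":0,"ay":0,"az":0},
    {"tx":0,"ty":0,"tz":-4.0,"ax":0,"ay":0,"az":0},
    {"tx":0,"ty":0,"tz":-2.5,"ax":0,"ay":0,"az":0},
    {"tx":0,"ty":0,"tz":-1.0,"ax":0,"ay":0,"az":0},
  ],
  fingers=1,
)

```text
clock: 7.8
position: [0.6783, -0.0427, 0.2617]
eef_rot: [[0.002, 1.0, 0.005], [1.0, -0.002, -0.0], [-0.0, 0.005, -1.0]]
force: [-0.1, 0.5, 0.2]
grip_width: 0.0783
```

```bash
python3 - <<'E'
from h import *
st();plan((.605,-.126,.29),-20,16,4)
E
```

```text
t 7.8 P [ 0.6783 -0.0427  0.2617] az 89.91 F [-0.07  0.49  0.18] q [-3.7 23.3 84.4  0.  72.  -3.6] w 0.0783
from [ 0.6783 -0.0427  0.2617] az 89.91 down [ 5.2e-03 -2.0e-04 -1.0e+00] da -109.91
{"tx":-0.16,"ty":-0.14,"tz":-0.05,"az":0.037},
{"tx":-0.33,"ty":-0.27,"tz":-0.11,"az":0.074},
{"tx":-0.52,"ty":-0.37,"tz":-0.16,"az":0.111},
{"tx":-0.75,"ty":-0.41,"tz":-0.22,"az":0.148},
{"tx":-0.80,"ty":-0.29,"tz":-0.22,"az":0.148},
{"tx":-0.84,"ty":-0.17,"tz":-0.22,"az":0.148},
{"tx":-0.85,"ty":-0.05,"tz":-0.22,"az":0.148},
{"tx":-0.85,"ty":0.08,"tz":-0.22,"az":0.148},
{"tx":-0.83,"ty":0.20,"tz":-0.22,"az":0.148},
{"tx":-0.79,"ty":0.32,"tz":-0.22,"az":0.148},
{"tx":-0.73,"ty":0.43,"tz":-0.22,"az":0.148},
{"tx":-0.66,"ty":0.54,"tz":-0.22,"az":0.148},
{"tx":-0.58,"ty":0.63,"tz":-0.22,"az":0.148},
{"tx":-0.36,"ty":0.53,"tz":-0.16,"az":0.111},
{"tx":-0.20,"ty":0.38,"tz":-0.11,"az":0.074},
{"tx":-0.09,"ty":0.20,"tz":-0.05,"az":0.037}
```

>>> send_rows(
  steps=[
    {"tx":-0.2,"ty":-0.1,"tz":-0.1,"ax":0,"ay":0,"az":0.05},
    {"tx":-0.4,"ty":-0.3,"tz":-0.1,"ax":0,"ay":0,"az":0.1},
    {"tx":-0.7,"ty":-0.4,"tz":-0.2,"ax":0,"ay":0,"az":0.145},
    {"tx":-0.8,"ty":-0.4,"tz":-0.2,"ax":0,"ay":0,"az":0.145},
    {"tx":-0.8,"ty":-0.3,"tz":-0.2,"ax":0,"ay":0,"az":0.145},
    {"tx":-0.8,"ty":-0.2,"tz":-0.2,"ax":0,"ay":0,"az":0.145},
    {"tx":-0.9,"ty":0,"tz":-0.2,"ax":0,"ay":0,"az":0.145},
    {"tx":-0.9,"ty":0.1,"tz":-0.2,"ax":0,"ay":0,"az":0.145},
    {"tx":-0.8,"ty":0.2,"tz":-0.2,"ax":0,"ay":0,"az":0.145},
    {"tx":-0.8,"ty":0.3,"tz":-0.2,"ax":0,"ay":0,"az":0.145},
  ],
)

```text
clock: 8.8
position: [0.6244, -0.0977, 0.2747]
eef_rot: [[0.968, 0.251, -0.002], [0.251, -0.968, 0.0], [-0.001, -0.001, -1.0]]
force: [-0.6, 0.1, 0.0]
grip_width: 0.0922
```

>>> send_rows(
  steps=[
    {"tx":-0.7,"ty":0.4,"tz":-0.2,"ax":0,"ay":0,"az":0.145},
    {"tx":-0.7,"ty":0.5,"tz":-0.2,"ax":0,"ay":0,"az":0.145},
    {"tx":-0.6,"ty":0.6,"tz":-0.2,"ax":0,"ay":0,"az":0.145},
    {"tx":-0.4,"ty":0.5,"tz":-0.2,"ax":0,"ay":0,"az":0.1},
    {"tx":-0.2,"ty":0.4,"tz":-0.1,"ax":0,"ay":0,"az":0.05},
    {"tx":0,"ty":0,"tz":0,"ax":0,"ay":0,"az":0},
  ],
)

```text
clock: 9.4
position: [0.5983, -0.1225, 0.284]
eef_rot: [[0.947, -0.321, -0.001], [-0.321, -0.947, 0.0], [-0.001, 0.0, -1.0]]
force: [-0.1, -0.5, 0.4]
grip_width: 0.0918
```

```bash
python3 - <<'E'
from h import *
st()
im=imaging.snapshot("wrist"); cv2.imwrite("pics/w3.png",cv2.resize(im[:,:,::-1],(800,600)));np.save("w3.npy",im)
import pickle; pickle.dump(imaging.camera_model("wrist"),open("w3.pkl","wb"))
st()
E
```

```text
t 9.4 P [ 0.5983 -0.1225  0.284 ] az -18.72 F [-0.06 -0.49  0.42] q [-11.7  16.2  91.6  -0.   72.2  97. ] w 0.0918
t 9.45 P [ 0.5986 -0.1222  0.284 ] az -18.6 F [ 0.74  0.31 -0.3 ] q [-11.7  16.2  91.6   0.   72.2  96.9] w 0.0921
```

View pics/w3.png

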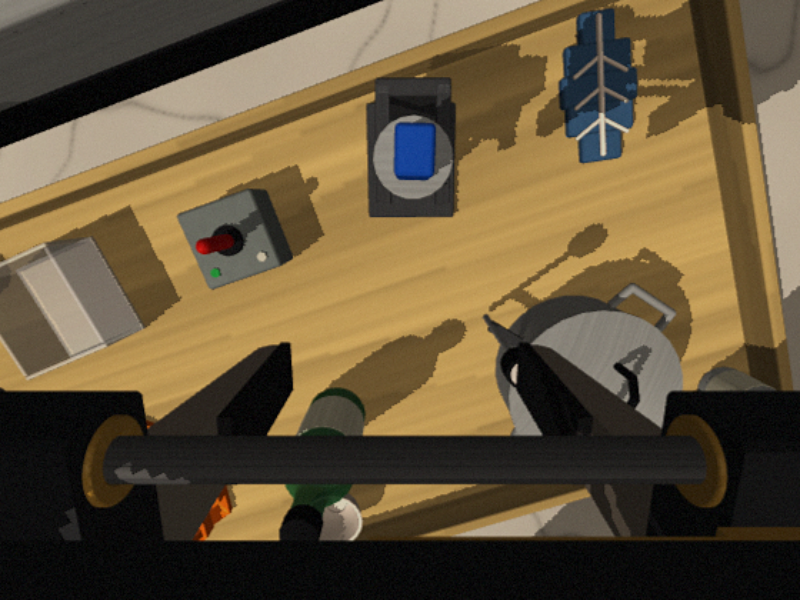

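```bash
python3 - <<'E'
from h import *
im=np.load("w3.npy"); crop(im,"w3c",245,45,90,115,6.5)
E
```

```text
(no output)
```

View pics/w3c.png

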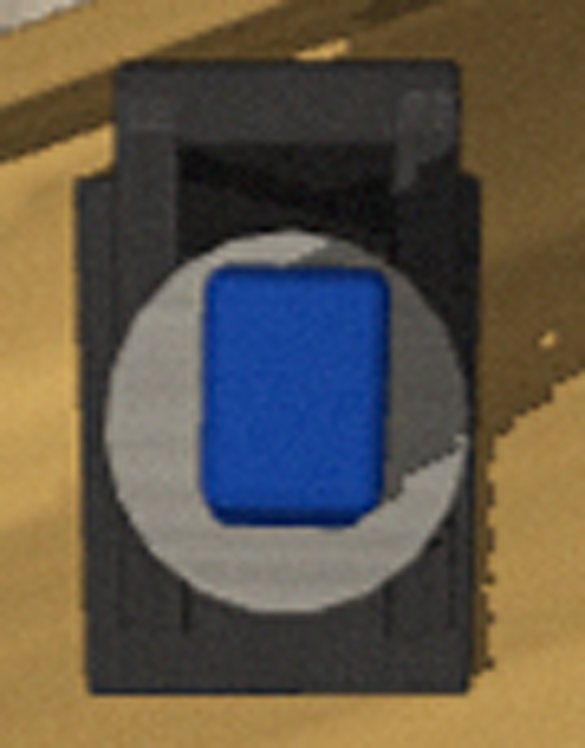

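```bash
python3 - <<'E'
from h import *
import pickle; W=pickle.load(open("w3.pkl","rb"))
f=lambda u,v,z: atz(W,(245+(u+.5)/6.5-.5,45+(v+.5)/6.5-.5),z)
yaw=lambda a,b: np.degrees(np.arctan2(*(b-a)[1::-1]))
print("disk",f(286,421,.119), f(106,421,.119)-f(466,421,.119))
B=[f(*q,.173) for q in [(206,266),(390,266),(384,512),(200,512)]]
print("blk",np.mean(B,0),yaw(B[3],B[0]),yaw(B[2],B[1]),np.linalg.norm(B[0]-B[1]),np.linalg.norm(B[0]-B[3]))
# post top edges
print("gap mid",f(286,190,.115),"prong yaw R", yaw(f(386,620,.115),f(395,150,.115)),"L",yaw(f(187,620,.115),f(178,150,.115)))
a,b=f(117,64,.115),f(460,64,.115);print("post back",a,b,np.linalg.norm(a-b),yaw(b,a)-90)
a,b=f(178,142,.115),f(395,142,.115);print("post front",a,b,np.linalg.norm(a-b),yaw(b,a)-90,(a+b)/2)
a,b=f(90,692,.014),f(466,692,.014);print("base front",a,b,np.linalg.norm(a-b),yaw(b,a)-90)
E
```

```text
disk [ 0.68796221 -0.15769407  0.119     ] [0.01744307 0.05184572 0.        ]
blk [ 0.68692963 -0.15747484  0.173     ] -20.381163602121383 -19.13806579578533 0.022883050812971522 0.029393942974041545
gap mid [ 0.71951943 -0.16823739  0.115     ] prong yaw R -18.797869564813546 L -17.886109691341375
post back [ 0.74387761 -0.14998098  0.115     ] [ 0.72770531 -0.19806747  0.115     ] 0.05073315757899042 -18.588666727685478
post front [ 0.73095185 -0.15505677  0.115     ] [ 0.7206329  -0.18573658  0.115     ] 0.03236868058730279 -18.590027987153917 [ 0.72579237 -0.17039667  0.115     ]
base front [ 0.65817469 -0.10700773  0.014     ] [ 0.63326593 -0.18102122  0.014     ] 0.07809253394356766 -18.600323774026677
```

>>> send_rows(
  steps=[
    {"tx":0.8,"ty":0,"tz":0.3,"ax":0,"ay":0,"az":0},
    {"tx":1.8,"ty":0.1,"tz":0.8,"ax":0,"ay":0,"az":0},
    {"tx":2.4,"ty":0.2,"tz":1.2,"ax":0,"ay":0,"az":0},
    {"tx":2.4,"ty":0.1,"tz":1.2,"ax":0,"ay":0,"az":0},
    {"tx":1.5,"ty":0.1,"tz":0.8,"ax":0,"ay":0,"az":0},
    {"tx":0.7,"ty":0,"tz":0.3,"ax":0,"ay":0,"az":0},
    {"tx":0,"ty":0,"tz":0,"ax":0,"ay":0,"az":0},
  ],
)

```text
clock: 10.15
position: [0.6886, -0.1573, 0.2376]
eef_rot: [[0.948, -0.319, -0.001], [-0.319, -0.948, 0.0], [-0.001, 0.0, -1.0]]
force: [0.1, -0.1, -0.0]
grip_width: 0.0918
```

```bash
python3 - <<'E'
from h import *
st(); plan((.688,-.1577,.142),-18.8,1)
E
```

```text
t 10.15 P [ 0.6886 -0.1573  0.2376] az -18.62 F [ 0.13 -0.08 -0.02] q [-13.   27.   81.8   0.   71.3  95.6] w 0.0918
from [ 0.6886 -0.1573  0.2376] az -18.62 down [-1.3e-03  4.0e-04 -1.0e+00] da -0.18
{"tx":-0.05,"ty":0.06,"tz":9.56,"az":0.003}
```

>>> send_rows(
  steps=[
    {"tx":0,"ty":0,"tz":1.0,"ax":0,"ay":0,"az":0},
    {"tx":-0.05,"ty":0.05,"tz":2.0,"ax":0,"ay":0,"az":0},
    {"tx":0,"ty":0,"tz":2.5,"ax":0,"ay":0,"az":0},
    {"tx":0,"ty":0,"tz":2.0,"ax":0,"ay":0,"az":0},
    {"tx":0,"ty":0,"tz":1.3,"ax":0,"ay":0,"az":0},
    {"tx":0,"ty":0,"tz":0.75,"ax":0,"ay":0,"az":0},
    {"tx":0,"ty":0,"tz":0,"ax":0,"ay":0,"az":0},
  ],
)

```text
clock: 10.85
position: [0.6873, -0.1574, 0.1425]
eef_rot: [[0.948, -0.319, -0.001], [-0.319, -0.948, 0.0], [-0.001, 0.0, -1.0]]
force: [0.3, -0.7, -0.0]
grip_width: 0.0917
```

>>> send_rows(
  steps=[
    {"tx":0,"ty":0,"tz":0,"ax":0,"ay":0,"az":0},
    {"tx":0,"ty":0,"tz":0,"ax":0,"ay":0,"az":0},
    {"tx":0,"ty":0,"tz":0,"ax":0,"ay":0,"az":0},
    {"tx":0,"ty":0,"tz":0,"ax":0,"ay":0,"az":0},
    {"tx":0,"ty":0,"tz":0,"ax":0,"ay":0,"az":0},
    {"tx":0,"ty":0,"tz":0,"ax":0,"ay":0,"az":0},
    {"tx":0,"ty":0,"tz":0,"ax":0,"ay":0,"az":0},
    {"tx":0,"ty":0,"tz":0,"ax":0,"ay":0,"az":0},
  ],
  fingers=0,
  squeeze=40,
)

```text
clock: 11.65
position: [0.6878, -0.1576, 0.1431]
eef_rot: [[0.948, -0.319, -0.0], [-0.319, -0.948, 0.0], [-0.0, 0.0, -1.0]]
force: [0.3, 0.3, -0.6]
grip_width: 0.0303
```

```bash
python3 - <<'E'
from h import *
st()
E
```

```text
t 11.65 P [ 0.6878 -0.1576  0.1431] az -18.63 F [ 0.28  0.3  -0.6 ] q [-13.   31.7  86.7  -0.   61.7  95.6] w 0.0303
```

>>> send_rows(
  steps=[
    {"tx":0,"ty":0,"tz":0,"ax":0,"ay":0,"az":0},
    {"tx":0,"ty":0,"tz":0,"ax":0,"ay":0,"az":0},
    {"tx":0,"ty":0,"tz":0,"ax":0,"ay":0,"az":0},
    {"tx":0,"ty":0,"tz":0,"ax":0,"ay":0,"az":0},
  ],
)

```text
clock: 12.05
position: [0.6878, -0.1577, 0.1431]
eef_rot: [[0.948, -0.32, 0.0], [-0.32, -0.948, -0.0], [0.0, 0.0, -1.0]]
force: [-0.4, -1.2, -0.6]
grip_width: 0.0242
```

>>> send_rows(
  steps=[
    {"tx":0,"ty":0,"tz":-0.3,"ax":0,"ay":0,"az":0},
    {"tx":0,"ty":0,"tz":-0.8,"ax":0,"ay":0,"az":0},
    {"tx":0,"ty":0,"tz":-1.5,"ax":0,"ay":0,"az":0},
    {"tx":0,"ty":0,"tz":-2.0,"ax":0,"ay":0,"az":0},
    {"tx":0,"ty":0,"tz":-2.5,"ax":0,"ay":0,"az":0},
    {"tx":0,"ty":0,"tz":-2.5,"ax":0,"ay":0,"az":0},
    {"tx":0,"ty":0,"tz":-2.0,"ax":0,"ay":0,"az":0},
    {"tx":0,"ty":0,"tz":-1.2,"ax":0,"ay":0,"az":0},
    {"tx":0,"ty":0,"tz":-0.4,"ax":0,"ay":0,"az":0},
  ],
)

```text
clock: 12.95
position: [0.6885, -0.1577, 0.2775]
eef_rot: [[0.948, -0.319, 0.003], [-0.319, -0.948, -0.001], [0.003, -0.0, -1.0]]
force: [0.0, -1.1, -0.6]
grip_width: 0.0237
```

```bash
python3 - <<'E'
from h import *
st()
im=imaging.snapshot("scene"); crop(im,"s4",60,130,200,150,4)
im=imaging.snapshot("top"); np.save("t4.npy",im); crop(im,"t4",330,95,140,160,5)
E
```

```text
t 12.95 P [ 0.6885 -0.1577  0.2775] az -18.63 F [ 0.02 -1.11 -0.61] q [-13.   25.2  79.5   0.   75.1  95.6] w 0.0237
```

View pics/s4.png

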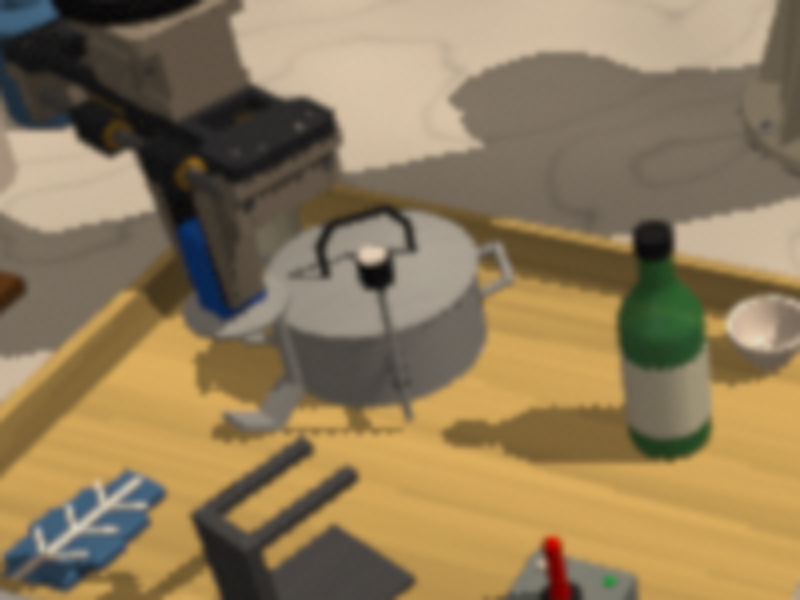

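```bash
python3 - <<'E'
from h import *
t=np.load("t4.npy"); s=imaging.snapshot("scene")
def wf(c,yaw):
    a=np.radians(yaw);R=np.array([[np.cos(a),-np.sin(a),0],[np.sin(a),np.cos(a),0],[0,0,1]])
    L=np.array([[0,-.032,.016],[0,-.032,.045],[0,-.02,.06],[0,.02,.06],[0,.032,.045],[0,.032,.016]])@R.T+[c[0],c[1],.067]
    th=np.linspace(0,2*np.pi,60); F=np.c_[.077*np.cos(th),.077*np.sin(th),0*th+.010]+[c[0],c[1],.067]
    return L,F
c=(.447,-.2505)
for cam,im,x0,y0,w,h,sc in (("top",t,360,170,80,75,10),("scene",s,115,165,80,70,10)):
    m=T if cam=="top" else S
    outs=[]
    for yaw in (38,48):
        I=cv2.resize(im[y0:y0+h,x0:x0+w,::-1],None,fx=sc/2,fy=sc/2,interpolation=cv2.INTER_CUBIC).copy()
        L,F=wf(c,yaw)
        for X,col in ((L,(0,255,0)),(F,(0,0,255))):
            p=((proj(m,X)-[x0,y0]+.5)*sc/2).astype(int); cv2.polylines(I,[p.reshape(-1,1,2)],False,col,1)
        outs.append(I)
    cv2.imwrite(f"pics/ov_{cam}.png",np.hstack(outs))
E
```

```text
(no output)
```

View pics/ov_top.png

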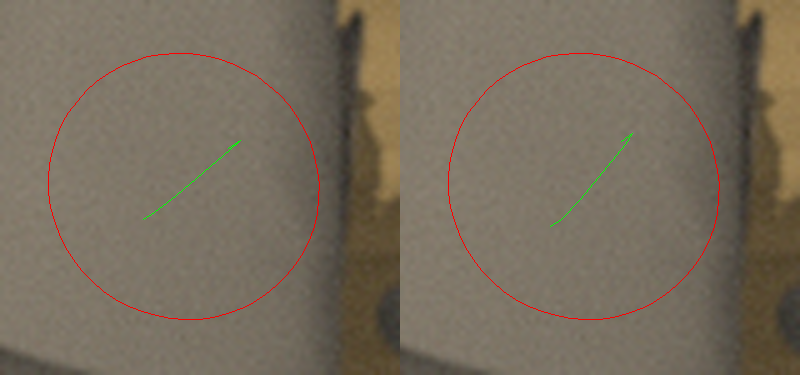

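View pics/ov_scene.png

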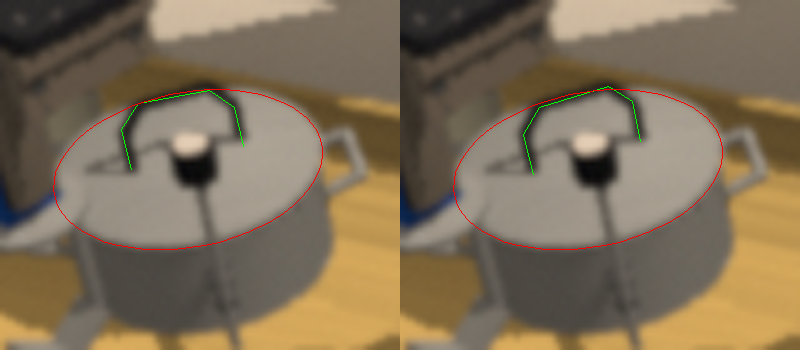

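```bash
python3 - <<'E'
from h import *
t=np.load("top0.npy"); s=np.load("scene0.npy")
def wf(c,yaw):
    a=np.radians(yaw);R=np.array([[np.cos(a),-np.sin(a),0],[np.sin(a),np.cos(a),0],[0,0,1]])
    L=np.array([[0,-.032,.016],[0,-.032,.045],[0,-.02,.06],[0,.02,.06],[0,.032,.045],[0,.032,.016]])@R.T+[c[0],c[1],.067]
    th=np.linspace(0,2*np.pi,60); F=np.c_[.077*np.cos(th),.077*np.sin(th),0*th+.010]+[c[0],c[1],.067]
    return L,F
c=(.4465,-.251)
rows=[]
for cam,im,x0,y0,w,h,sc in (("top",t,365,175,65,65,6),("scene",s,120,170,65,50,6)):
    m=T if cam=="top" else S
    outs=[]
    for yaw in (44,49):
        I=cv2.resize(im[y0:y0+h,x0:x0+w,::-1],None,fx=sc,fy=sc,interpolation=cv2.INTER_CUBIC).copy()
        L,F=wf(c,yaw)
        for X,col in ((L,(0,255,0)),(F,(0,0,255))):
            p=((proj(m,X)-[x0,y0]+.5)*sc).astype(int); cv2.polylines(I,[p.reshape(-1,1,2)],False,col,1)
        outs.append(I)
    cv2.imwrite(f"pics/ov_{cam}2.png",np.hstack(outs))
E
```

```text
(no output)
```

View pics/ov_top2.png

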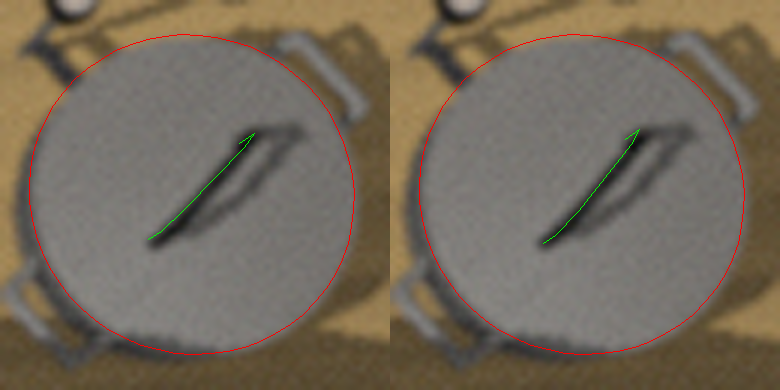

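View pics/ov_scene2.png

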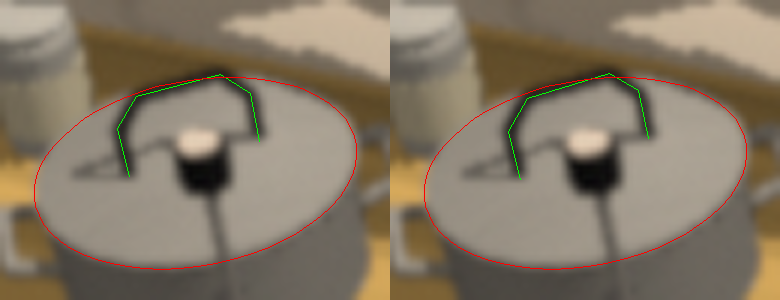

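```bash
python3 - <<'E'
from h import *
st();plan((.6885,-.1577,.315),-18.6,1);plan((.4135,-.2865,.315),47,14,4)
E
```

```text
t 13.1 P [ 0.6875 -0.1575  0.2746] az -18.63 F [-0.13  0.2  -1.74] q [-13.   25.3  79.6   0.   75.   95.6] w 0.0238
from [ 0.6875 -0.1575  0.2746] az -18.63 down [-7.e-04  2.e-04 -1.e+00] da 0.03
{"tx":0.10,"ty":-0.01,"tz":-4.04,"az":-0.001}
from [ 0.6875 -0.1575  0.2746] az -18.63 down [-7.e-04  2.e-04 -1.e+00] da 65.63
{"tx":-0.50,"ty":0.48,"tz":-0.09,"az":-0.026},
{"tx":-1.02,"ty":0.93,"tz":-0.18,"az":-0.052},
{"tx":-1.60,"ty":1.31,"tz":-0.28,"az":-0.078},
{"tx":-2.26,"ty":1.57,"tz":-0.37,"az":-0.104},
{"tx":-2.41,"ty":1.33,"tz":-0.37,"az":-0.104},
{"tx":-2.54,"ty":1.07,"tz":-0.37,"az":-0.104},
{"tx":-2.63,"ty":0.80,"tz":-0.37,"az":-0.104},
{"tx":-2.70,"ty":0.53,"tz":-0.37,"az":-0.104},
{"tx":-2.74,"ty":0.24,"tz":-0.37,"az":-0.104},
{"tx":-2.75,"ty":-0.04,"tz":-0.37,"az":-0.104},
{"tx":-2.73,"ty":-0.33,"tz":-0.37,"az":-0.104},
{"tx":-2.01,"ty":-0.46,"tz":-0.28,"az":-0.078},
{"tx":-1.31,"ty":-0.41,"tz":-0.18,"az":-0.052},
{"tx":-0.65,"ty":-0.24,"tz":-0.09,"az":-0.026}
```

>>> send_rows(
  steps=[
    {"tx":-0.5,"ty":0.5,"tz":-0.5,"ax":0,"ay":0,"az":-0.03},
    {"tx":-1.0,"ty":0.9,"tz":-1.0,"ax":0,"ay":0,"az":-0.05},
    {"tx":-1.6,"ty":1.3,"tz":-1.0,"ax":0,"ay":0,"az":-0.08},
    {"tx":-2.2,"ty":1.6,"tz":-0.8,"ax":0,"ay":0,"az":-0.1},
    {"tx":-2.4,"ty":1.3,"tz":-0.5,"ax":0,"ay":0,"az":-0.1},
    {"tx":-2.5,"ty":1.1,"tz":-0.3,"ax":0,"ay":0,"az":-0.1},
    {"tx":-2.6,"ty":0.8,"tz":0,"ax":0,"ay":0,"az":-0.1},
    {"tx":-2.7,"ty":0.5,"tz":0,"ax":0,"ay":0,"az":-0.1},
    {"tx":-2.7,"ty":0.3,"tz":0,"ax":0,"ay":0,"az":-0.1},
    {"tx":-2.7,"ty":0,"tz":0,"ax":0,"ay":0,"az":-0.1},
  ],
)

```text
clock: 14.1
position: [0.4765, -0.2563, 0.3148]
eef_rot: [[0.858, 0.513, -0.002], [0.513, -0.858, 0.001], [-0.001, -0.002, -1.0]]
force: [0.4, -0.4, -2.1]
grip_width: 0.0237
```

>>> send_rows(
  steps=[
    {"tx":-2.7,"ty":-0.3,"tz":0,"ax":0,"ay":0,"az":-0.1},
    {"tx":-2.0,"ty":-0.5,"tz":0,"ax":0,"ay":0,"az":-0.08},
    {"tx":-1.3,"ty":-0.4,"tz":0,"ax":0,"ay":0,"az":-0.06},
    {"tx":-0.7,"ty":-0.2,"tz":0,"ax":0,"ay":0,"az":-0.04},
    {"tx":0,"ty":0,"tz":0,"ax":0,"ay":0,"az":0},
    {"tx":0,"ty":0,"tz":0,"ax":0,"ay":0,"az":0},
  ],
)

```text
clock: 14.7
position: [0.4153, -0.284, 0.3154]
eef_rot: [[0.687, 0.726, -0.001], [0.726, -0.687, 0.001], [0.0, -0.001, -1.0]]
force: [-0.1, 0.3, -2.2]
grip_width: 0.0241
```

```bash
python3 - <<'E'
from h import *
import pickle
st();plan((.4135,-.2865,.315),47,1)
im=imaging.snapshot("wrist"); cv2.imwrite("pics/w5.png",cv2.resize(im[:,:,::-1],(800,600)));np.save("w5.npy",im)
pickle.dump(imaging.camera_model("wrist"),open("w5.pkl","wb"))
E
```

```text
t 14.7 P [ 0.4153 -0.284   0.3154] az 46.59 F [-0.15  0.32 -2.19] q [-34.5   4.7 101.8   0.   73.6   8.9] w 0.0241
from [ 0.4153 -0.284   0.3154] az 46.59 down [-8.e-04  8.e-04 -1.e+00] da 0.41
{"tx":-0.30,"ty":0.04,"tz":0.04,"az":-0.007}
```

View pics/w5.png

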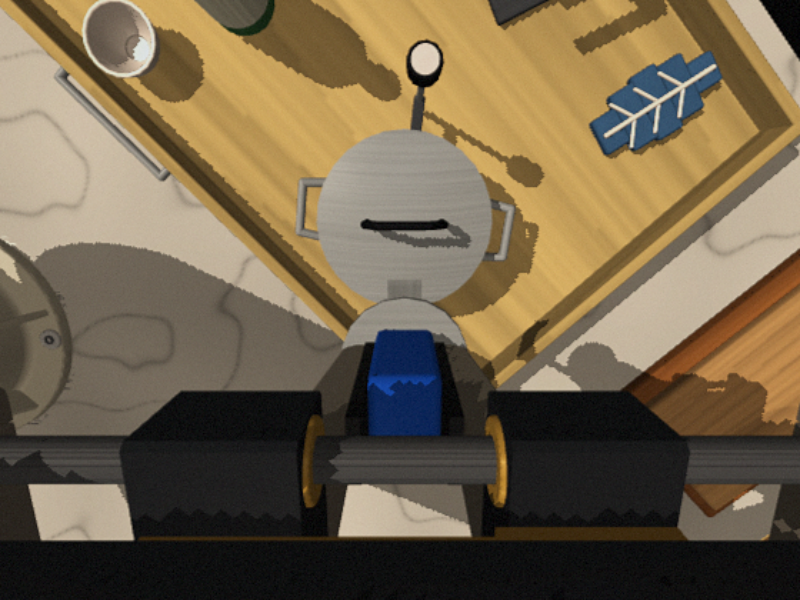

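```bash
python3 - <<'E'
from h import *
import pickle
W=pickle.load(open("w5.pkl","rb")); k=.7
f=lambda u,v,z: atz(W,(u*k-.2,v*k-.2),z)
l=f(405,223,.127);print("loop",l); a,b=f(364,223,.127),f(446,223.5,.127);print("bar az",np.degrees(np.arctan2(*(a-b)[1::-1]))-90)
print("probe",f(425,57,.167)); print("lid c",f(405,216,.079), f(318,216,.079)-f(492,216,.079))
# hook tip expected px
P=np.array(manip.state()["position"]);R=np.array(manip.state()["eef_rot"])
tip=P+R@np.array([.022,0,.1085-.015]); print("tip px",(proj(W,tip)+.2)/k)
d=l-P; print("loop in tool",R.T@d*100)
E
```

```text
loop [ 0.4505836  -0.24924676  0.127     ]
bar az 46.27802491828848
probe [ 0.53112607 -0.18207359  0.167     ]
lid c [ 0.45299136 -0.2467809   0.079     ] [-0.11017664  0.1041105   0.        ]
tip px [[402.23623041 280.24697297]]
loop in tool [ 4.93001432  0.17712078 18.85514282]
```

>>> send_rows(
  steps=[
    {"tx":0,"ty":0,"tz":0.8,"ax":0,"ay":0,"az":0},
    {"tx":0,"ty":0,"tz":1.8,"ax":0,"ay":0,"az":0},
    {"tx":0,"ty":0.05,"tz":2.4,"ax":0,"ay":0,"az":0},
    {"tx":0,"ty":0.05,"tz":2.4,"ax":0,"ay":0,"az":0},
    {"tx":0,"ty":0,"tz":1.8,"ax":0,"ay":0,"az":0},
    {"tx":0,"ty":0,"tz":1.0,"ax":0,"ay":0,"az":0},
    {"tx":0,"ty":0,"tz":0.4,"ax":0,"ay":0,"az":0},
    {"tx":0,"ty":0,"tz":0,"ax":0,"ay":0,"az":0},
  ],
)

```text
clock: 15.55
position: [0.4163, -0.2848, 0.2098]
eef_rot: [[0.686, 0.728, -0.0], [0.728, -0.686, 0.0], [-0.0, -0.001, -1.0]]
force: [0.5, 0.0, -1.5]
grip_width: 0.024
```

```bash
python3 - <<'E'
from h import *
st()
im=imaging.snapshot("wrist"); cv2.imwrite("pics/w6.png",cv2.resize(im[:,:,::-1],(800,600)))
im=imaging.snapshot("scene"); crop(im,"s6",100,130,110,90,7)
E
```

```text
t 15.55 P [ 0.4163 -0.2848  0.2098] az 46.69 F [ 0.52  0.05 -1.49] q [-34.5  10.5 109.    0.   60.5   8.8] w 0.024
```

View pics/w6.png

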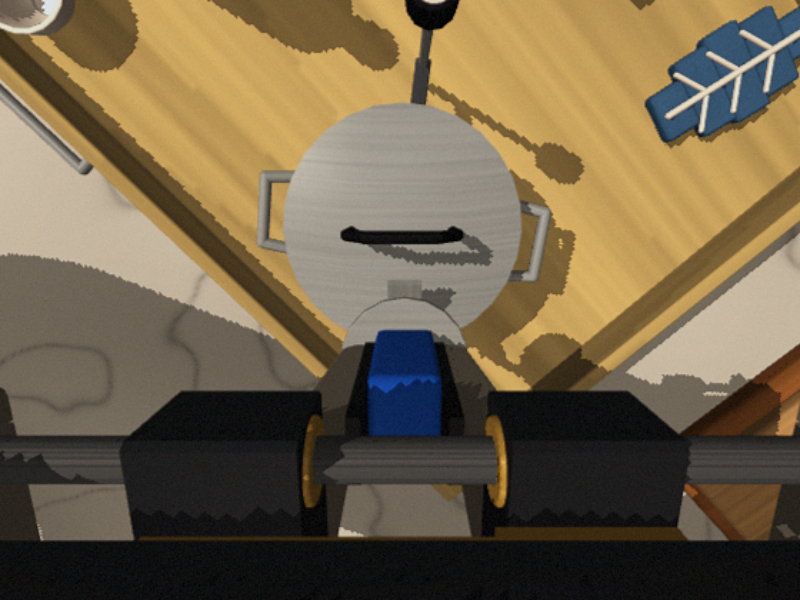

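View pics/s6.png

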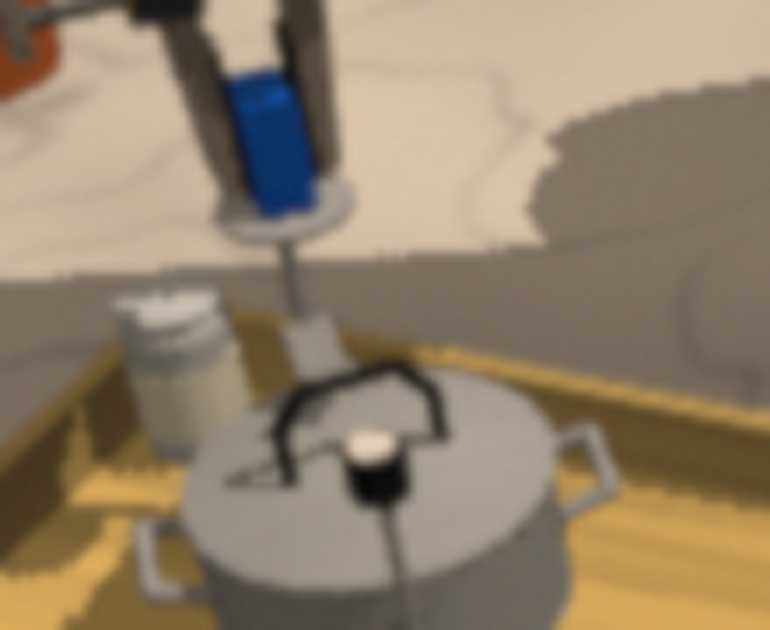

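>>> send_rows(
  steps=[
    {"tx":0.3,"ty":0,"tz":0,"ax":0,"ay":0,"az":0},
    {"tx":0.6,"ty":0,"tz":0,"ax":0,"ay":0,"az":0},
    {"tx":0.8,"ty":0,"tz":0,"ax":0,"ay":0,"az":0},
    {"tx":0.9,"ty":0,"tz":0,"ax":0,"ay":0,"az":0},
    {"tx":0.9,"ty":0,"tz":0,"ax":0,"ay":0,"az":0},
    {"tx":0.7,"ty":0,"tz":0,"ax":0,"ay":0,"az":0},
    {"tx":0.4,"ty":0,"tz":0,"ax":0,"ay":0,"az":0},
    {"tx":0.1,"ty":0,"tz":0,"ax":0,"ay":0,"az":0},
    {"tx":0,"ty":0,"tz":0,"ax":0,"ay":0,"az":0},
  ],
)

```text
clock: 16.55
position: [0.4484, -0.2506, 0.21]
eef_rot: [[0.686, 0.728, -0.0], [0.728, -0.686, -0.0], [-0.0, -0.0, -1.0]]
force: [-0.4, 0.4, -1.4]
grip_width: 0.0237
```

```bash
python3 - <<'E'
from h import *
st()
im=imaging.snapshot("wrist"); cv2.imwrite("pics/w7.png",cv2.resize(im[:,:,::-1],(800,600)))
im=imaging.snapshot("scene"); crop(im,"s7",100,130,110,90,7)
E
```

```text
t 16.55 P [ 0.4484 -0.2506  0.21  ] az 46.71 F [-0.37  0.39 -1.37] q [-29.4  11.3 108.   -0.   60.7  13.9] w 0.0237
```

View pics/w7.png

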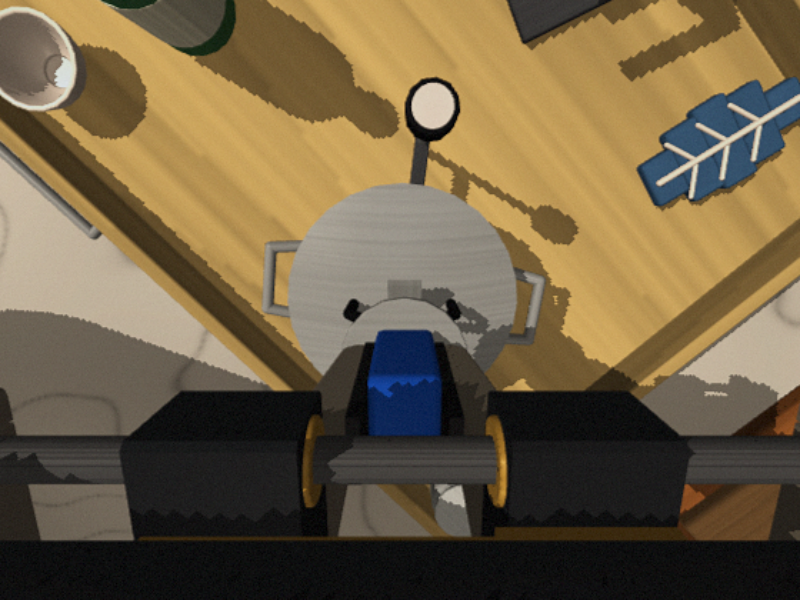

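View pics/s7.png

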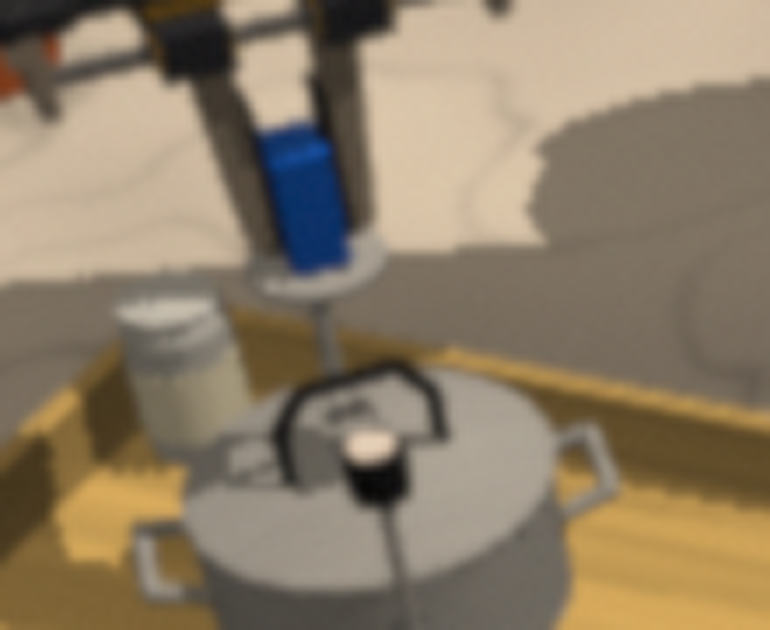

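>>> send_rows(
  steps=[
    {"tx":0,"ty":0,"tz":-0.3,"ax":0,"ay":0,"az":0},
    {"tx":0,"ty":0,"tz":-0.6,"ax":0,"ay":0,"az":0},
    {"tx":0,"ty":0,"tz":-0.5,"ax":0,"ay":0,"az":0},
    {"tx":0,"ty":0,"tz":-0.3,"ax":0,"ay":0,"az":0},
    {"tx":0,"ty":0,"tz":-0.2,"ax":0,"ay":0,"az":0},
    {"tx":0,"ty":0,"tz":-0.2,"ax":0,"ay":0,"az":0},
    {"tx":0,"ty":0,"tz":-0.2,"ax":0,"ay":0,"az":0},
    {"tx":0,"ty":0,"tz":-0.2,"ax":0,"ay":0,"az":0},
    {"tx":0,"ty":0,"tz":-0.2,"ax":0,"ay":0,"az":0},
    {"tx":0,"ty":0,"tz":0,"ax":0,"ay":0,"az":0},
  ],
)

```text
clock: 17.65
position: [0.4484, -0.2507, 0.2372]
eef_rot: [[0.686, 0.728, -0.0], [0.728, -0.686, 0.0], [-0.0, -0.0, -1.0]]
force: [-0.4, 0.2, -5.6]
grip_width: 0.0238
```

```bash
python3 - <<'E'
from h import *
st()
im=imaging.snapshot("wrist"); cv2.imwrite("pics/w8.png",cv2.resize(im[:,:,::-1],(800,600)))
im=imaging.snapshot("scene"); crop(im,"s8",100,130,110,90,7)
E
```

```text
t 17.65 P [ 0.4484 -0.2507  0.2372] az 46.68 F [-0.39  0.23 -5.58] q [-29.4   9.6 106.3   0.   64.1  13.9] w 0.0238
```

View pics/s8.png

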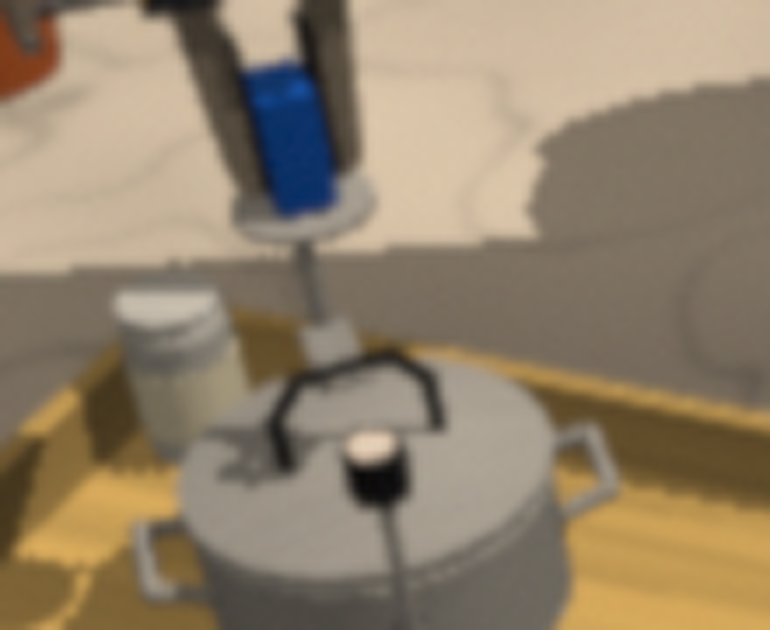

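>>> send_rows(
  steps=[
    {"tx":0,"ty":0,"tz":-0.2,"ax":0,"ay":0,"az":0},
    {"tx":0,"ty":0,"tz":-0.3,"ax":0,"ay":0,"az":0},
    {"tx":0,"ty":0,"tz":-0.5,"ax":0,"ay":0,"az":0},
    {"tx":0,"ty":0,"tz":-0.7,"ax":0,"ay":0,"az":0},
    {"tx":0,"ty":0,"tz":-1.0,"ax":0,"ay":0,"az":0},
    {"tx":0,"ty":0,"tz":-1.3,"ax":0,"ay":0,"az":0},
    {"tx":0,"ty":0,"tz":-1.5,"ax":0,"ay":0,"az":0},
    {"tx":0,"ty":0,"tz":-1.6,"ax":0,"ay":0,"az":0},
    {"tx":0,"ty":0,"tz":-1.5,"ax":0,"ay":0,"az":0},
    {"tx":0,"ty":0,"tz":-1.3,"ax":0,"ay":0,"az":0},
  ],
)

```text
clock: 18.75
position: [0.4486, -0.2509, 0.338]
eef_rot: [[0.686, 0.728, 0.001], [0.728, -0.686, -0.001], [0.0, 0.001, -1.0]]
force: [0.1, 0.3, -5.4]
grip_width: 0.0238
```

>>> send_rows(
  steps=[
    {"tx":0,"ty":0,"tz":-1.1,"ax":0,"ay":0,"az":0},
    {"tx":0,"ty":0,"tz":-0.8,"ax":0,"ay":0,"az":0},
    {"tx":0,"ty":0,"tz":-0.5,"ax":0,"ay":0,"az":0},
    {"tx":0,"ty":0,"tz":-0.2,"ax":0,"ay":0,"az":0},
    {"tx":0,"ty":0,"tz":0,"ax":0,"ay":0,"az":0},
  ],
)

```text
clock: 19.25
position: [0.4483, -0.2507, 0.362]
eef_rot: [[0.686, 0.728, -0.0], [0.728, -0.686, 0.0], [-0.0, -0.0, -1.0]]
force: [-0.4, -0.7, -5.3]
grip_width: 0.024
```

```bash
python3 - <<'E'
from h import *
st()
im=imaging.snapshot("wrist"); cv2.imwrite("pics/w9.png",cv2.resize(im[:,:,::-1],(800,600)))
im=imaging.snapshot("scene"); cv2.imwrite("pics/s9.png",cv2.resize(im[:,:,::-1],(800,600)))
# mold fit on first pictures
def hexa(c,yaw,z):
    th=np.radians(yaw)+np.arange(7)*np.pi/3; r=.142/np.sqrt(3)
    return np.c_[c[0]+r*np.cos(th),c[1]+r*np.sin(th),0*th+z]
for n,m,x0,y0,w,h in (("top",T,205,180,65,65),("scene",S,265,215,75,65)):
    im=np.load(n+"0.npy");out=[]
    for yaw in (10,25):
        I=cv2.resize(im[y0:y0+h,x0:x0+w,::-1],None,fx=5,fy=5,interpolation=cv2.INTER_CUBIC).copy()
        for z,col in ((.035,(255,0,0)),(.01,(0,255,0))):
            p=((proj(m,hexa((.464,.19),yaw,z))-[x0,y0]+.5)*5).astype(int);cv2.polylines(I,[p.reshape(-1,1,2)],False,col,1)
        out.append(I)
    cv2.imwrite(f"pics/mold_{n}.png",np.hstack(out))
E
```

```text
t 19.25 P [ 0.4483 -0.2507  0.362 ] az 46.68 F [-0.36 -0.66 -5.35] q [-29.4   4.   96.9   0.   79.2  13.9] w 0.024
```

View pics/s9.png

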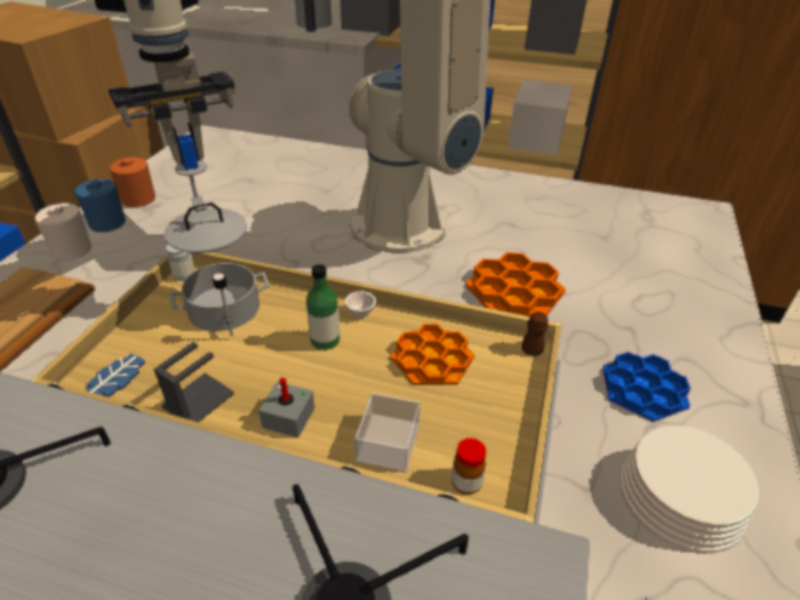

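View pics/mold_top.png

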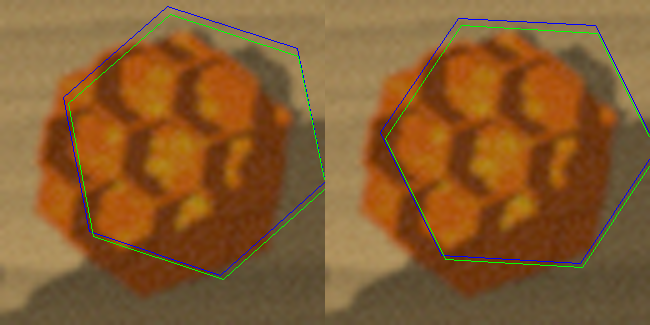

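View pics/mold_scene.png

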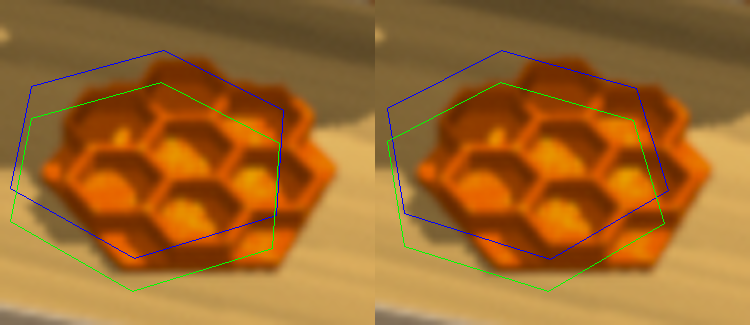

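View pics/w9.png

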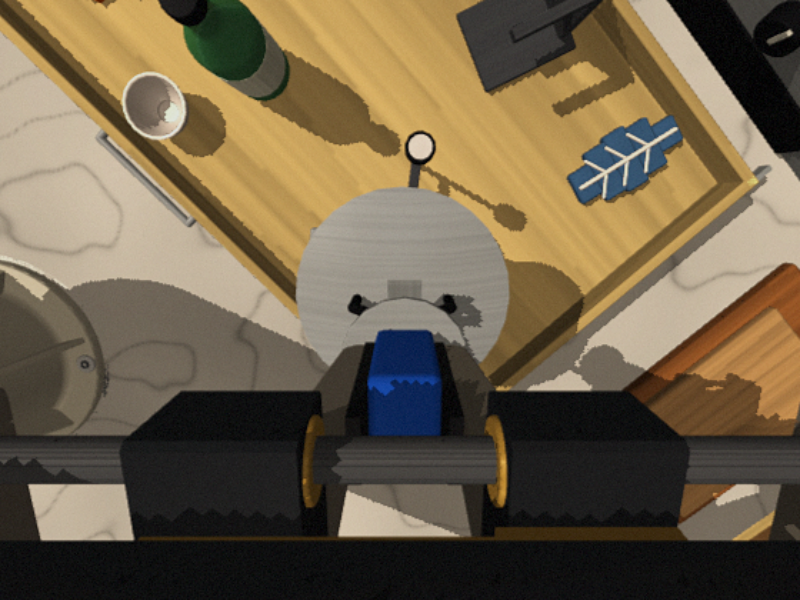

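```bash
cat > moldfit.py <<'E'
from h import *
from scipy.optimize import minimize
def hexa(c,yaw,z,r=.142/np.sqrt(3)):
    th=np.radians(yaw)+np.arange(6)*np.pi/3
    return np.c_[c[0]+r*np.cos(th),c[1]+r*np.sin(th),0*th+z]
def sil(m,c,yaw,sc=4,win=None):
    X=np.vstack([hexa(c,yaw,.010),hexa(c,yaw,.035)])
    p=((proj(m,X)-win[:2]+.5)*sc-.5).astype(np.float32)
    I=np.zeros((win[3]*sc,win[2]*sc),np.uint8);cv2.fillConvexPoly(I,cv2.convexHull(p).astype(int),1);return I.astype(bool)
def omask(im,win,sc=4):
    x0,y0,w,h=win;I=cv2.resize(im[y0:y0+h,x0:x0+w],None,fx=sc,fy=sc,interpolation=cv2.INTER_CUBIC)
    H=cv2.cvtColor(I,cv2.COLOR_RGB2HSV); M=((H[...,0]<17)&(H[...,1]>190)).astype(np.uint8)
    M=cv2.morphologyEx(M,cv2.MORPH_CLOSE,np.ones((25,25)));n,l,s,_=cv2.connectedComponentsWithStats(M);return l==1+np.argmax(s[1:,4])
def fit(views,x0=(.44,.19)):
    Ms=[(m,w,omask(im,w)) for m,im,w in views]
    def cost(v): return sum(1-(lambda s:(s&M).sum()/(s|M).sum())(sil(m,v[:2],v[2],win=w)) for m,w,M in Ms)
    best=min((minimize(cost,[*x0,y],method="Nelder-Mead",options=dict(initial_simplex=np.array([[*x0,y],[x0[0]+.02,x0[1],y],[x0[0],x0[1]+.02,y],[*x0,y+10]]))) for y in (0,20,40)),key=lambda r:r.fun)
    return best.x,best.fun/len(Ms),Ms
if __name__=="__main__":
    t=np.load("top0.npy");s=np.load("scene0.npy")
    wt=(200,175,75,75);ws=(260,210,85,70)
    for vs in ([(T,t,wt)],[(S,s,ws)],[(T,t,wt),(S,s,ws)]):
        x,f,Ms=fit(vs);print(x,f)
    o=[]
    for m,w,M in Ms:
        I=np.zeros((300,340,3),np.uint8);a=sil(m,x[:2],x[2],win=w);I[:M.shape[0],:M.shape[1],2]=M*255;I[:M.shape[0],:M.shape[1],1]=a*255;o.append(I)
    cv2.imwrite("pics/mfit.png",np.hstack(o))
    c1=atz(T,(205+34.4-.5,180+31-.5),.035);c2=atz(S,(265+35-.5,215+30-.5),.035);print(c1,c2)
E
python3 moldfit.py
```

```text
[ 0.45264398  0.20903048 46.23829904] 0.05934809348093484
[ 0.45362581  0.21089911 48.71836175] 0.07416792855156218
[ 0.45325713  0.21067638 48.23107564] 0.0696138900198156
[0.45534874 0.20307855 0.035     ] [0.46049168 0.20335146 0.035     ]
```

View pics/mfit.png

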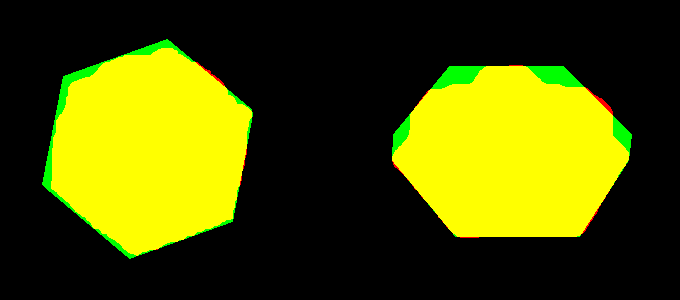

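```bash
python3 - <<'E'
from h import *
P0=np.array([.4483,-.2507]);P3=np.array([.453,.2095]);P1=np.array([.66,-.16]);P2=np.array([.66,.14])
u=np.linspace(0,1,2001)[:,None];B=(1-u)**3*P0+3*u*(1-u)**2*P1+3*u*u*(1-u)*P2+u**3*P3
d=np.r_[0,np.cumsum(np.linalg.norm(np.diff(B,axis=0),axis=1))];L=d[-1]
print("len",L,"min bottle",np.linalg.norm(B-[.4655,-.01],axis=1).min(),"maxx",B[:,0].max())
n=36;w=np.minimum(np.minimum(np.arange(1,n+1),np.arange(n,0,-1)),8).astype(float);s=np.r_[0,np.cumsum(w)/w.sum()]*L
Q=np.c_[np.interp(s,d,B[:,0]),np.interp(s,d,B[:,1])]
D=np.diff(Q,axis=0)*100;a=np.radians(46.7)
tx=D@[np.cos(a),np.sin(a)];ty=D@[np.sin(a),-np.cos(a)]
rt=np.diff(np.r_[0,np.round(np.cumsum(tx),1)]);ry=np.diff(np.r_[0,np.round(np.cumsum(ty),1)])
for i in range(0,n,10): print([(round(x,1),round(y,1)) for x,y in zip(rt[i:i+10],ry[i:i+10])])
E
```

```text
len 0.5935346840916049 min bottle 0.14216271139032663 maxx 0.6076674226769001
[(np.float64(0.2), np.float64(0.1)), (np.float64(0.5), np.float64(0.2)), (np.float64(0.7), np.float64(0.3)), (np.float64(1.0), np.float64(0.3)), (np.float64(1.2), np.float64(0.4)), (np.float64(1.5), np.float64(0.4)), (np.float64(1.8), np.float64(0.3)), (np.float64(2.0), np.float64(0.2)), (np.float64(2.0), np.float64(0.1)), (np.float64(2.1), np.float64(-0.2))]
[(np.float64(2.0), np.float64(-0.2)), (np.float64(2.0), np.float64(-0.5)), (np.float64(2.0), np.float64(-0.6)), (np.float64(1.9), np.float64(-0.7)), (np.float64(1.8), np.float64(-0.9)), (np.float64(1.8), np.float64(-1.0)), (np.float64(1.7), np.float64(-1.2)), (np.float64(1.6), np.float64(-1.3)), (np.float64(1.4), np.float64(-1.4)), (np.float64(1.4), np.float64(-1.5))]
[(np.float64(1.2), np.float64(-1.7)), (np.float64(1.1), np.float64(-1.7)), (np.float64(1.0), np.float64(-1.8)), (np.float64(0.7), np.float64(-1.9)), (np.float64(0.6), np.float64(-1.9)), (np.float64(0.5), np.float64(-2.0)), (np.float64(0.2), np.float64(-2.1)), (np.float64(0.0), np.float64(-2.0)), (np.float64(-0.1), np.float64(-2.1)), (np.float64(-0.3), np.float64(-1.7))]
[(np.float64(-0.4), np.float64(-1.5)), (np.float64(-0.3), np.float64(-1.2)), (np.float64(-0.4), np.float64(-1.0)), (np.float64(-0.3), np.float64(-0.7)), (np.float64(-0.2), np.float64(-0.5)), (np.float64(-0.1), np.float64(-0.2))]
```

>>> send_rows(
  steps=[
    {"tx":0.2,"ty":0.1,"tz":0,"ax":0,"ay":0,"az":0},
    {"tx":0.5,"ty":0.2,"tz":0,"ax":0,"ay":0,"az":0},
    {"tx":0.7,"ty":0.3,"tz":0,"ax":0,"ay":0,"az":0},
    {"tx":1.0,"ty":0.3,"tz":0,"ax":0,"ay":0,"az":0},
    {"tx":1.2,"ty":0.4,"tz":0,"ax":0,"ay":0,"az":0},
    {"tx":1.5,"ty":0.4,"tz":0,"ax":0,"ay":0,"az":0},
    {"tx":1.8,"ty":0.3,"tz":0,"ax":0,"ay":0,"az":0},
    {"tx":2.0,"ty":0.2,"tz":0,"ax":0,"ay":0,"az":0},
    {"tx":2.0,"ty":0.1,"tz":0,"ax":0,"ay":0,"az":0},
    {"tx":2.1,"ty":-0.1,"tz":0,"ax":0,"ay":0,"az":0},
  ],
)

```text
clock: 20.35
position: [0.5551, -0.1698, 0.3619]
eef_rot: [[0.686, 0.728, 0.0], [0.728, -0.686, 0.0], [0.0, -0.0, -1.0]]
force: [0.2, 0.1, -5.4]
grip_width: 0.0239
```

>>> send_rows(
  steps=[
    {"tx":2.0,"ty":-0.3,"tz":0,"ax":0,"ay":0,"az":0},
    {"tx":2.0,"ty":-0.5,"tz":0,"ax":0,"ay":0,"az":0},
    {"tx":2.0,"ty":-0.6,"tz":0,"ax":0,"ay":0,"az":0},
    {"tx":1.9,"ty":-0.7,"tz":0,"ax":0,"ay":0,"az":0},
    {"tx":1.8,"ty":-0.9,"tz":0,"ax":0,"ay":0,"az":0},
    {"tx":1.8,"ty":-1.0,"tz":0,"ax":0,"ay":0,"az":0},
    {"tx":1.7,"ty":-1.2,"tz":0,"ax":0,"ay":0,"az":0},
    {"tx":1.6,"ty":-1.3,"tz":0,"ax":0,"ay":0,"az":0},
    {"tx":1.4,"ty":-1.4,"tz":0,"ax":0,"ay":0,"az":0},
    {"tx":1.4,"ty":-1.5,"tz":0,"ax":0,"ay":0,"az":0},
  ],
)

```text
clock: 21.35
position: [0.6065, 0.0234, 0.3617]
eef_rot: [[0.686, 0.728, -0.0], [0.728, -0.686, 0.0], [-0.0, -0.0, -1.0]]
force: [1.0, 0.3, -5.7]
grip_width: 0.0238
```

>>> send_rows(
  steps=[
    {"tx":1.2,"ty":-1.7,"tz":0,"ax":0,"ay":0,"az":0},
    {"tx":1.1,"ty":-1.7,"tz":0,"ax":0,"ay":0,"az":0},
    {"tx":1.0,"ty":-1.8,"tz":0,"ax":0,"ay":0,"az":0},
    {"tx":0.8,"ty":-1.9,"tz":0,"ax":0,"ay":0,"az":0},
    {"tx":0.6,"ty":-1.9,"tz":0,"ax":0,"ay":0,"az":0},
    {"tx":0.4,"ty":-2.0,"tz":0,"ax":0,"ay":0,"az":0},
    {"tx":0.2,"ty":-2.1,"tz":0,"ax":0,"ay":0,"az":0},
    {"tx":0,"ty":-2.0,"tz":0,"ax":0,"ay":0,"az":0},
    {"tx":-0.1,"ty":-2.0,"tz":0,"ax":0,"ay":0,"az":0},
    {"tx":-0.3,"ty":-1.8,"tz":0,"ax":0,"ay":0,"az":0},
  ],
)

```text
clock: 22.35
position: [0.5014, 0.1885, 0.362]
eef_rot: [[0.685, 0.728, -0.0], [0.728, -0.685, 0.0], [0.0, -0.0, -1.0]]
force: [1.1, 0.0, -4.9]
grip_width: 0.0241
```

>>> send_rows(
  steps=[
    {"tx":-0.4,"ty":-1.5,"tz":0,"ax":0,"ay":0,"az":0},
    {"tx":-0.3,"ty":-1.2,"tz":0,"ax":0,"ay":0,"az":0},
    {"tx":-0.4,"ty":-1.0,"tz":0,"ax":0,"ay":0,"az":0},
    {"tx":-0.3,"ty":-0.7,"tz":0,"ax":0,"ay":0,"az":0},
    {"tx":-0.2,"ty":-0.5,"tz":0,"ax":0,"ay":0,"az":0},
    {"tx":-0.1,"ty":-0.2,"tz":0,"ax":0,"ay":0,"az":0},
    {"tx":0,"ty":0,"tz":0,"ax":0,"ay":0,"az":0},
    {"tx":0,"ty":0,"tz":0,"ax":0,"ay":0,"az":0},
  ],
)

```text
clock: 23.15
position: [0.4536, 0.2091, 0.3621]
eef_rot: [[0.686, 0.727, 0.0], [0.727, -0.686, -0.0], [0.0, 0.0, -1.0]]
force: [-0.2, 0.1, -4.9]
grip_width: 0.0238
```

```bash
python3 - <<'E'
from h import *
st()
im=imaging.snapshot("wrist"); cv2.imwrite("pics/w10.png",cv2.resize(im[:,:,::-1],(800,600)))
im=imaging.snapshot("scene"); cv2.imwrite("pics/s10.png",cv2.resize(im[:,:,::-1],(800,600)))
plan((.453,.2095,.362),46.7,1)
E
```

```text
t 23.15 P [0.4536 0.2091 0.3621] az 46.67 F [-0.22  0.13 -4.92] q [24.6  2.5 98.4 -0.  79.1 67.9] w 0.0238
from [0.4536 0.2091 0.362 ] az 46.66 down [ 1.e-04 -1.e-04 -1.e+00] da 0.04
{"tx":-0.01,"ty":-0.07,"tz":0.00,"az":-0.001}
```

View pics/w10.png

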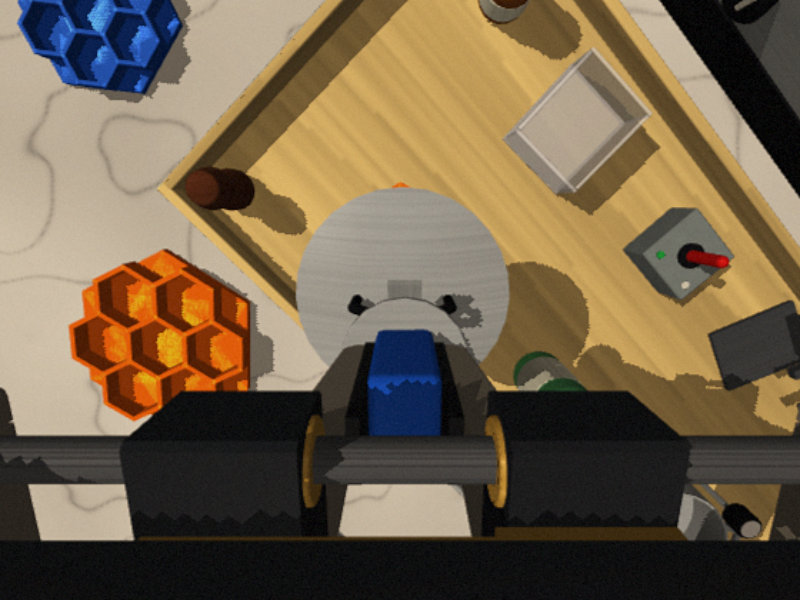

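View pics/s10.png

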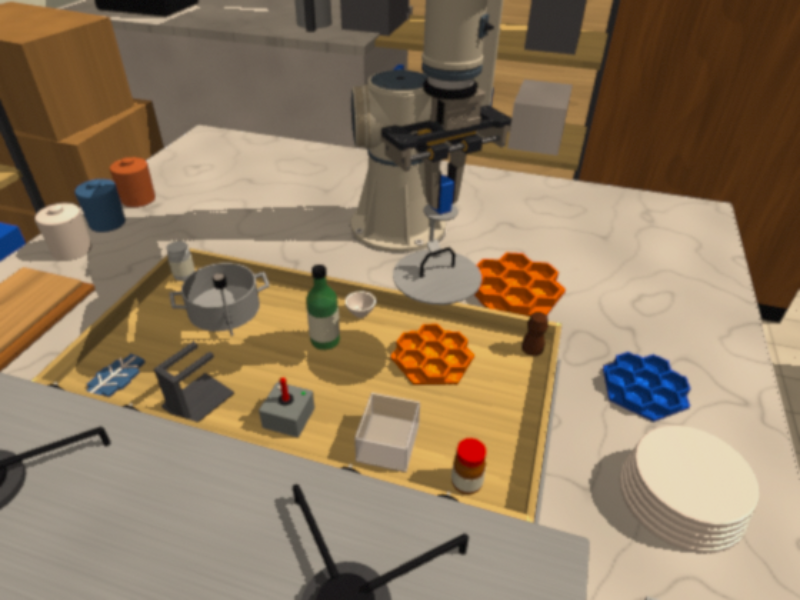

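>>> send_rows(
  steps=[
    {"tx":0,"ty":0,"tz":0.3,"ax":0,"ay":0,"az":0},
    {"tx":0,"ty":0,"tz":0.7,"ax":0,"ay":0,"az":0},
    {"tx":0,"ty":-0.05,"tz":1.1,"ax":0,"ay":0,"az":0},
    {"tx":0,"ty":0,"tz":1.5,"ax":0,"ay":0,"az":0},
    {"tx":0,"ty":0,"tz":1.8,"ax":0,"ay":0,"az":0},
    {"tx":0,"ty":0,"tz":1.8,"ax":0,"ay":0,"az":0},
    {"tx":0,"ty":0,"tz":1.8,"ax":0,"ay":0,"az":0},
    {"tx":0,"ty":0,"tz":1.6,"ax":0,"ay":0,"az":0},
    {"tx":0,"ty":0,"tz":1.3,"ax":0,"ay":0,"az":0},
    {"tx":0,"ty":0,"tz":1.0,"ax":0,"ay":0,"az":0},
  ],
)

```text
clock: 24.25
position: [0.4524, 0.2094, 0.2316]
eef_rot: [[0.686, 0.728, -0.001], [0.728, -0.686, -0.001], [-0.001, -0.0, -1.0]]
force: [0.1, 1.1, -4.2]
grip_width: 0.0237
```

>>> send_rows(
  steps=[
    {"tx":0,"ty":0,"tz":0.7,"ax":0,"ay":0,"az":0},
    {"tx":0,"ty":0,"tz":0.4,"ax":0,"ay":0,"az":0},
    {"tx":0,"ty":0,"tz":0.2,"ax":0,"ay":0,"az":0},
    {"tx":0,"ty":0,"tz":0,"ax":0,"ay":0,"az":0},
    {"tx":0,"ty":0,"tz":0,"ax":0,"ay":0,"az":0},
  ],
)

```text
clock: 24.75
position: [0.4532, 0.2097, 0.2205]
eef_rot: [[0.686, 0.728, 0.001], [0.728, -0.686, 0.0], [0.001, 0.0, -1.0]]
force: [0.1, 0.4, -5.4]
grip_width: 0.0238
```

```bash
python3 - <<'E'
from h import *
st()
im=imaging.snapshot("wrist"); cv2.imwrite("pics/w11.png",cv2.resize(im[:,:,::-1],(800,600)))
im=imaging.snapshot("scene"); crop(im,"s11",255,160,110,120,5); np.save("s11.npy",im)
im=imaging.snapshot("top"); crop(im,"t11",190,165,100,100,6)
P=np.array(manip.state()["position"]); th=np.linspace(0,2*np.pi,5)[:4]
E
```

```text
t 24.75 P [0.4532 0.2097 0.2205] az 46.68 F [ 0.11  0.41 -5.41] q [ 24.7   9.3 109.   -0.   61.7  68. ] w 0.0238
```

View pics/s11.png

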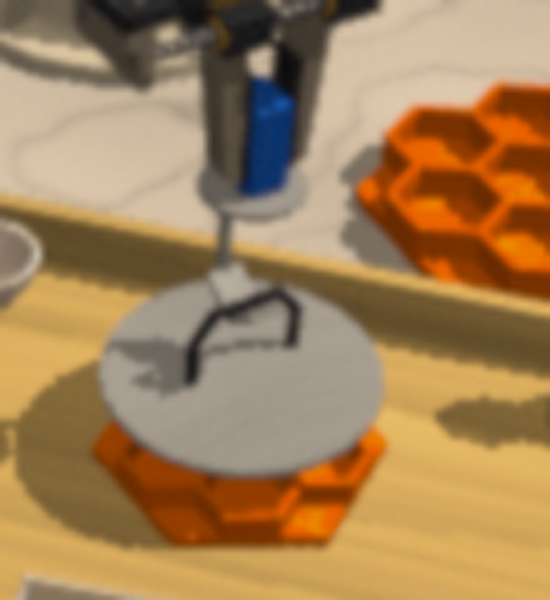

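View pics/w11.png

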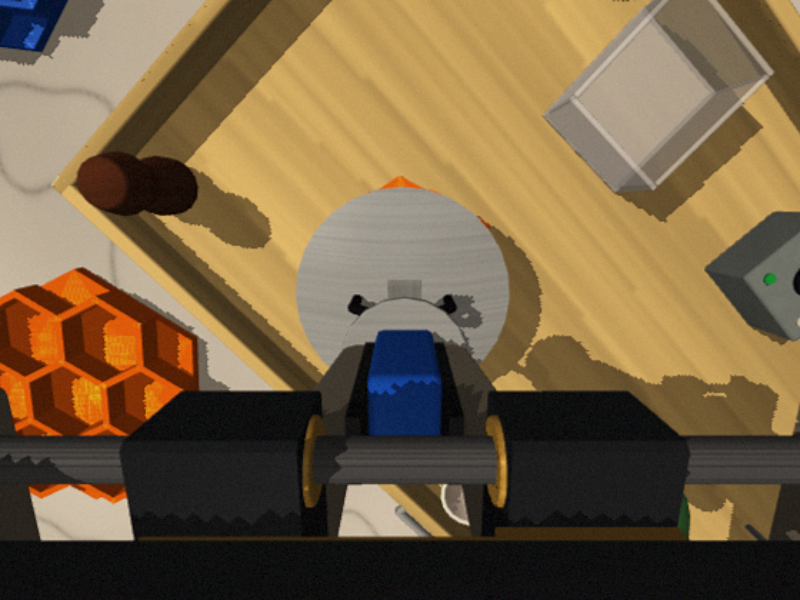

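View pics/t11.png

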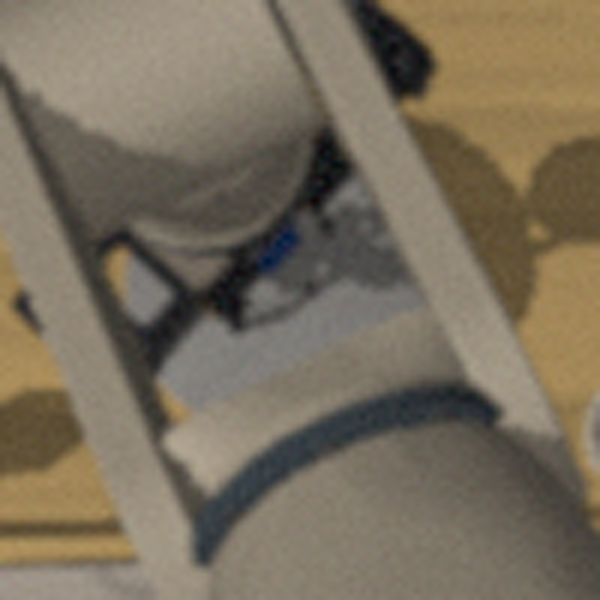

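```bash
python3 - <<'E'
from h import *
W=imaging.camera_model("wrist");P=np.array(manip.state()["position"]);a=np.radians(48)
for z in (.010,.035):
    v=atz(W,(402*.7-.2,177*.7-.2),z); print(z,v, "mold c:",v[:2]-.142/np.sqrt(3)*np.array([np.cos(a),np.sin(a)]))
# lid centre from wrist: flange edges at u 297,508 row~290 (widest); top of lid row 188
print("P",P)
f=lambda u,v,z:atz(W,(u*.7-.2,v*.7-.2),z)
print("lid far edge",f(402,188,.2205-.166+.012), "-> c", f(402,188,.0665)[:2]-.077*np.array([np.cos(np.radians(46.7)),np.sin(np.radians(46.7))]))
# scene check: lid flange extremes
zl=.2205-.166+.010
for n,u,v in (("L",100,370),("R",385,370),("bot",245,475)): print(n,atz(S,(255+u/5-.5,160+v/5-.5),zl))
th=np.linspace(0,2*np.pi,200); F=np.c_[P[0]+.077*np.cos(th),P[1]+.077*np.sin(th),0*th+zl]
p=(proj(S,F)-[255,160]+.5)*5; print("pred lid ext",p.min(0),p.max(0))
E
```

```text
0.01 [0.51057808 0.27142105 0.01      ] mold c: [0.45572025 0.21049526]
0.035 [0.50987578 0.27052397 0.035     ] mold c: [0.45501795 0.20959818]
P [0.45310108 0.20968538 0.22047456]
lid far edge [0.50406341 0.26418003 0.0665    ] -> c [0.45125539 0.20814152]
L [0.47014145 0.13438987 0.0645    ]
R [0.42188064 0.28150706 0.0645    ]
bot [0.5225902  0.22913068 0.0645    ]
pred lid ext [ 99.84395258 286.87638675] [385.72227426 481.89711015]
```

>>> send_rows(
  steps=[
    {"tx":0.05,"ty":0,"tz":0.2,"ax":0,"ay":0,"az":0},
    {"tx":0.1,"ty":0,"tz":0.3,"ax":0,"ay":0,"az":0},
    {"tx":0.05,"ty":0,"tz":0.3,"ax":0,"ay":0,"az":0},
    {"tx":0,"ty":0,"tz":0.3,"ax":0,"ay":0,"az":0},
    {"tx":0,"ty":0,"tz":0.2,"ax":0,"ay":0,"az":0},
    {"tx":0,"ty":0,"tz":0.2,"ax":0,"ay":0,"az":0},
    {"tx":0,"ty":0,"tz":0.15,"ax":0,"ay":0,"az":0},
    {"tx":0,"ty":0,"tz":0.15,"ax":0,"ay":0,"az":0},
    {"tx":0,"ty":0,"tz":0,"ax":0,"ay":0,"az":0},
  ],
)

```text
clock: 25.8
position: [0.4542, 0.211, 0.2019]
eef_rot: [[0.686, 0.728, -0.0], [0.728, -0.686, -0.0], [-0.0, -0.0, -1.0]]
force: [-0.4, -0.8, -4.8]
grip_width: 0.0236
```

>>> send_rows(
  steps=[
    {"tx":0,"ty":0,"tz":0.15,"ax":0,"ay":0,"az":0},
    {"tx":0,"ty":0,"tz":0.15,"ax":0,"ay":0,"az":0},
    {"tx":0,"ty":0,"tz":0.15,"ax":0,"ay":0,"az":0},
    {"tx":0,"ty":0,"tz":0.15,"ax":0,"ay":0,"az":0},
    {"tx":0,"ty":0,"tz":0,"ax":0,"ay":0,"az":0},
  ],
)

```text
clock: 26.3
position: [0.4543, 0.2111, 0.196]
eef_rot: [[0.686, 0.728, 0.0], [0.728, -0.686, 0.0], [0.0, 0.0, -1.0]]
force: [0.9, -0.7, -1.7]
grip_width: 0.0237
```

>>> send_rows(
  steps=[
    {"tx":0,"ty":0,"tz":0.3,"ax":0,"ay":0,"az":0},
    {"tx":0,"ty":0,"tz":0.4,"ax":0,"ay":0,"az":0},
    {"tx":0,"ty":0,"tz":0.5,"ax":0,"ay":0,"az":0},
    {"tx":0,"ty":0,"tz":0.4,"ax":0,"ay":0,"az":0},
    {"tx":0,"ty":0,"tz":0.3,"ax":0,"ay":0,"az":0},
    {"tx":0,"ty":0,"tz":0,"ax":0,"ay":0,"az":0},
  ],
)

```text
clock: 26.9
position: [0.4539, 0.2109, 0.1765]
eef_rot: [[0.686, 0.728, -0.001], [0.728, -0.686, -0.0], [-0.001, -0.0, -1.0]]
force: [-0.3, -0.2, -2.1]
grip_width: 0.0237
```

```bash
python3 - <<'E'
from h import *
st()
im=imaging.snapshot("scene"); crop(im,"s12",255,160,110,120,5)
im=imaging.snapshot("wrist"); cv2.imwrite("pics/w12.png",cv2.resize(im[:,:,::-1],(800,600)))
E
```

```text
t 26.9 P [0.4539 0.2109 0.1765] az 46.68 F [-0.3  -0.15 -2.11] q [ 24.7  12.5 111.3   0.   56.2  68.1] w 0.0237
```

View pics/s12.png

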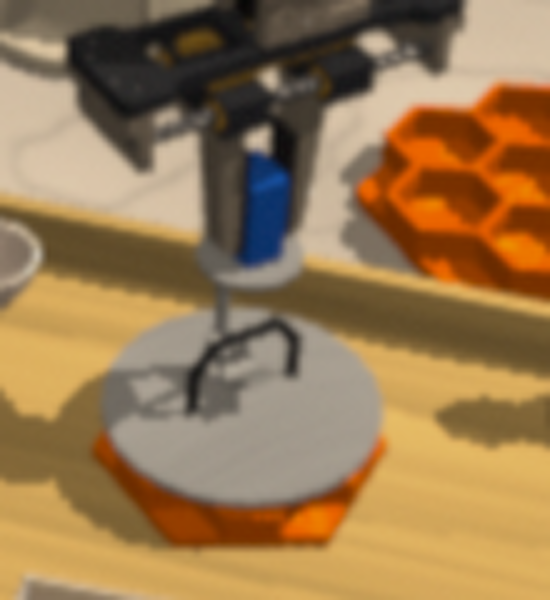

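View pics/w12.png

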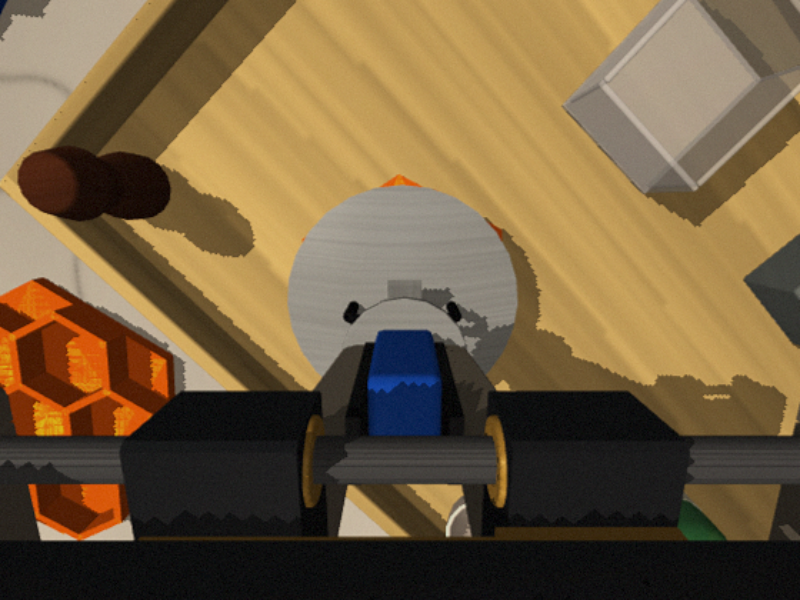

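>>> send_rows(
  steps=[
    {"tx":-0.3,"ty":0,"tz":0,"ax":0,"ay":0,"az":0},
    {"tx":-0.6,"ty":0,"tz":0,"ax":0,"ay":0,"az":0},
    {"tx":-0.8,"ty":0,"tz":0,"ax":0,"ay":0,"az":0},
    {"tx":-0.9,"ty":0,"tz":0,"ax":0,"ay":0,"az":0},
    {"tx":-0.9,"ty":0,"tz":0,"ax":0,"ay":0,"az":0},
    {"tx":-0.8,"ty":0,"tz":0,"ax":0,"ay":0,"az":0},
    {"tx":-0.5,"ty":0,"tz":0,"ax":0,"ay":0,"az":0},
    {"tx":-0.3,"ty":0,"tz":0,"ax":0,"ay":0,"az":0},
    {"tx":0,"ty":0,"tz":0,"ax":0,"ay":0,"az":0},
  ],
)

```text
clock: 27.9
position: [0.4191, 0.1737, 0.1771]
eef_rot: [[0.686, 0.727, 0.0], [0.727, -0.686, 0.0], [0.0, 0.0, -1.0]]
force: [-0.6, -0.7, -1.3]
grip_width: 0.0237
```

```bash
python3 - <<'E'
from h import *
st()
im=imaging.snapshot("wrist"); cv2.imwrite("pics/w13.png",cv2.resize(im[:,:,::-1],(800,600)))
E
```

```text
t 27.9 P [0.4191 0.1737 0.1771] az 46.67 F [-0.58 -0.72 -1.27] q [ 22.3   8.3 116.6   0.   55.1  65.7] w 0.0237
```

View pics/w13.png

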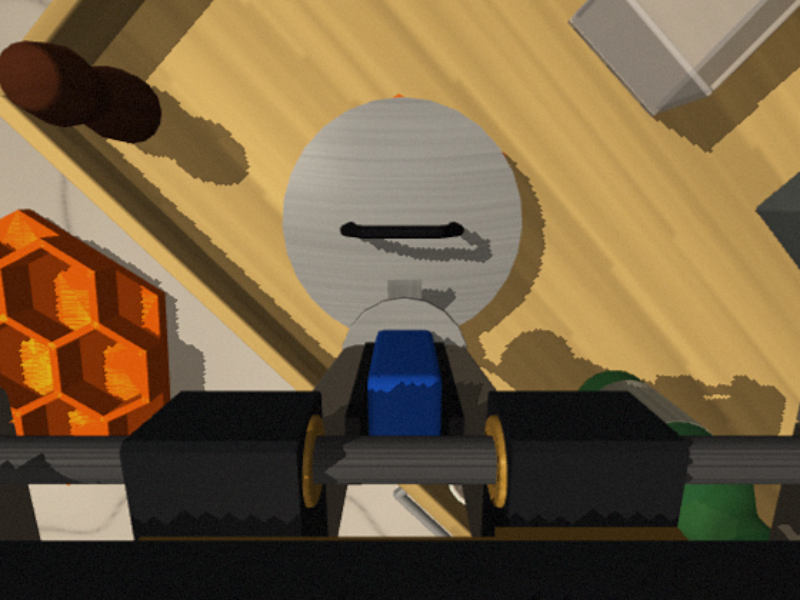

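>>> send_rows(
  steps=[
    {"tx":0,"ty":0,"tz":-0.5,"ax":0,"ay":0,"az":0},
    {"tx":0,"ty":0,"tz":-1.2,"ax":0,"ay":0,"az":0},
    {"tx":0,"ty":0,"tz":-2.0,"ax":0,"ay":0,"az":0},
    {"tx":0,"ty":0,"tz":-2.5,"ax":0,"ay":0,"az":0},
    {"tx":0,"ty":0,"tz":-3.0,"ax":0,"ay":0,"az":0},
    {"tx":0,"ty":0,"tz":-2.8,"ax":0,"ay":0,"az":0},
    {"tx":0,"ty":0,"tz":-2.0,"ax":0,"ay":0,"az":0},
    {"tx":0,"ty":0,"tz":-1.0,"ax":0,"ay":0,"az":0},
    {"tx":0,"ty":0,"tz":-0.3,"ax":0,"ay":0,"az":0},
  ],
)

```text
clock: 28.85
position: [0.4197, 0.1742, 0.3315]
eef_rot: [[0.686, 0.728, 0.002], [0.728, -0.686, 0.001], [0.002, 0.001, -1.0]]
force: [-0.3, -1.0, -1.3]
grip_width: 0.0235
```

```bash
python3 - <<'E'
from h import *
st()
im=imaging.snapshot("wrist"); cv2.imwrite("pics/w14.png",cv2.resize(im[:,:,::-1],(800,600)))
plan((.6878,-.1576,.30),-18.63,20,4)
E
```

```text
t 28.85 P [0.4197 0.1742 0.3315] az 46.69 F [-0.34 -1.04 -1.33] q [ 22.3  -1.  105.7   0.   75.2  65.7] w 0.0235
from [0.4195 0.1741 0.3309] az 46.69 down [ 1.1e-03  4.0e-04 -1.0e+00] da -65.32
{"tx":-0.08,"ty":0.62,"tz":0.05,"az":0.017},
{"tx":-0.15,"ty":1.25,"tz":0.09,"az":0.034},
{"tx":-0.16,"ty":1.88,"tz":0.14,"az":0.050},
{"tx":-0.09,"ty":2.51,"tz":0.18,"az":0.067},
{"tx":0.08,"ty":2.51,"tz":0.18,"az":0.067},
{"tx":0.25,"ty":2.50,"tz":0.18,"az":0.067},
{"tx":0.42,"ty":2.47,"tz":0.18,"az":0.067},
{"tx":0.58,"ty":2.44,"tz":0.18,"az":0.067},
{"tx":0.74,"ty":2.40,"tz":0.18,"az":0.067},
{"tx":0.90,"ty":2.34,"tz":0.18,"az":0.067},
{"tx":1.06,"ty":2.28,"tz":0.18,"az":0.067},
{"tx":1.21,"ty":2.20,"tz":0.18,"az":0.067},
{"tx":1.35,"ty":2.11,"tz":0.18,"az":0.067},
{"tx":1.49,"ty":2.02,"tz":0.18,"az":0.067},
{"tx":1.62,"ty":1.91,"tz":0.18,"az":0.067},
{"tx":1.75,"ty":1.80,"tz":0.18,"az":0.067},
{"tx":1.86,"ty":1.68,"tz":0.18,"az":0.067},
{"tx":1.48,"ty":1.16,"tz":0.14,"az":0.050},
{"tx":1.02,"ty":0.72,"tz":0.09,"az":0.034},
{"tx":0.52,"ty":0.34,"tz":0.05,"az":0.017}
```

View pics/w14.png

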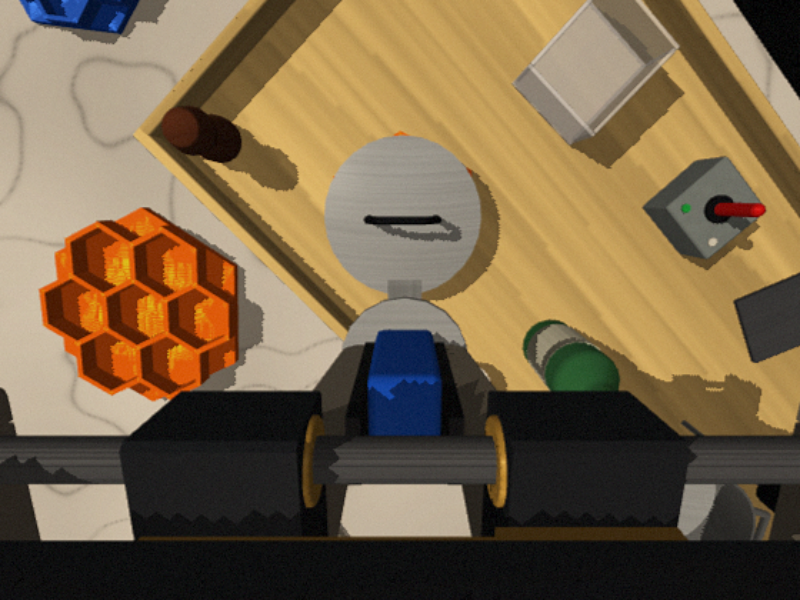

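>>> send_rows(
  steps=[
    {"tx":-0.1,"ty":0.6,"tz":0,"ax":0,"ay":0,"az":0.02},
    {"tx":-0.1,"ty":1.2,"tz":0,"ax":0,"ay":0,"az":0.03},
    {"tx":-0.2,"ty":1.9,"tz":0,"ax":0,"ay":0,"az":0.05},
    {"tx":-0.1,"ty":2.5,"tz":0,"ax":0,"ay":0,"az":0.067},
    {"tx":0.1,"ty":2.5,"tz":0,"ax":0,"ay":0,"az":0.067},
    {"tx":0.3,"ty":2.5,"tz":0,"ax":0,"ay":0,"az":0.067},
    {"tx":0.4,"ty":2.5,"tz":0,"ax":0,"ay":0,"az":0.067},
    {"tx":0.6,"ty":2.4,"tz":0,"ax":0,"ay":0,"az":0.067},
    {"tx":0.7,"ty":2.4,"tz":0,"ax":0,"ay":0,"az":0.067},
    {"tx":0.9,"ty":2.3,"tz":0,"ax":0,"ay":0,"az":0.067},
  ],
)

```text
clock: 29.9
position: [0.5534, 0.0071, 0.3288]
eef_rot: [[0.971, 0.239, -0.002], [0.239, -0.971, -0.0], [-0.002, -0.0, -1.0]]
force: [-0.3, 0.5, -1.7]
grip_width: 0.0241
```

>>> send_rows(
  steps=[
    {"tx":1.1,"ty":2.3,"tz":0.3,"ax":0,"ay":0,"az":0.067},
    {"tx":1.2,"ty":2.2,"tz":0.4,"ax":0,"ay":0,"az":0.067},
    {"tx":1.3,"ty":2.1,"tz":0.4,"ax":0,"ay":0,"az":0.067},
    {"tx":1.5,"ty":2.0,"tz":0.4,"ax":0,"ay":0,"az":0.067},
    {"tx":1.6,"ty":1.9,"tz":0.4,"ax":0,"ay":0,"az":0.067},
    {"tx":1.8,"ty":1.8,"tz":0.4,"ax":0,"ay":0,"az":0.067},
    {"tx":1.9,"ty":1.7,"tz":0.3,"ax":0,"ay":0,"az":0.067},
    {"tx":1.5,"ty":1.2,"tz":0.2,"ax":0,"ay":0,"az":0.05},
    {"tx":1.0,"ty":0.7,"tz":0.2,"ax":0,"ay":0,"az":0.035},
    {"tx":0.5,"ty":0.3,"tz":0.1,"ax":0,"ay":0,"az":0.02},
  ],
)

```text
clock: 30.9
position: [0.6876, -0.1578, 0.2975]
eef_rot: [[0.946, -0.325, -0.002], [-0.325, -0.946, 0.0], [-0.002, 0.0, -1.0]]
force: [0.4, 0.1, -1.4]
grip_width: 0.0238
```

>>> send_rows(
  steps=[
    {"tx":0,"ty":0,"tz":0,"ax":0,"ay":0,"az":0},
    {"tx":0,"ty":0,"tz":0,"ax":0,"ay":0,"az":0},
  ],
)

```text
clock: 31.1
position: [0.6872, -0.1559, 0.2989]
eef_rot: [[0.947, -0.322, -0.001], [-0.322, -0.947, 0.0], [-0.001, -0.0, -1.0]]
force: [-0.5, -0.3, -1.2]
grip_width: 0.0236
```

```bash
python3 - <<'E'
from h import *
st();plan((.6878,-.1576,.30),-18.63,1)
im=imaging.snapshot("wrist"); cv2.imwrite("pics/w15.png",cv2.resize(im[:,:,::-1],(800,600)))
E
```

```text
t 31.1 P [ 0.6872 -0.1559  0.2989] az -18.76 F [-0.51 -0.3  -1.21] q [-12.9  24.4  78.1   0.   77.6  95.9] w 0.0236
from [ 0.6872 -0.1559  0.2989] az -18.76 down [-5.e-04  3.e-04 -1.e+00] da 0.13
{"tx":0.11,"ty":0.14,"tz":-0.11,"az":-0.002}
```

View pics/w15.png

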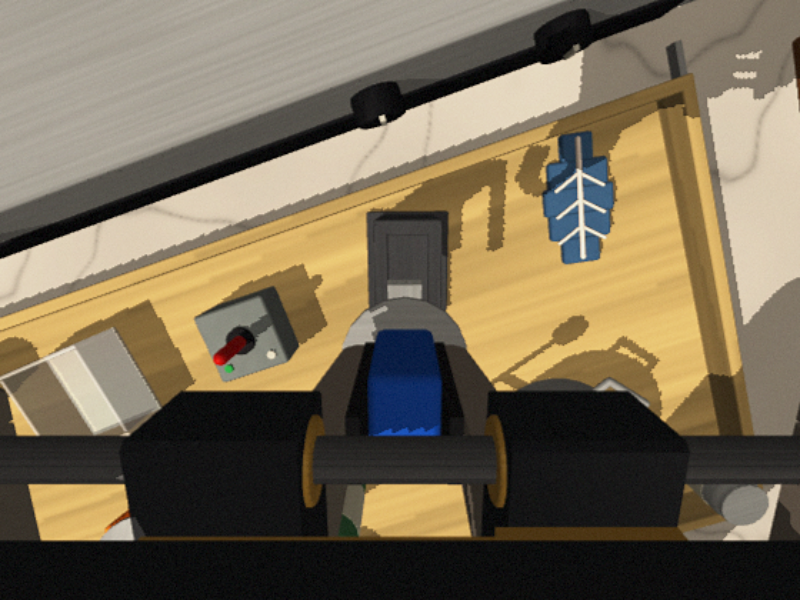

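>>> send_rows(
  steps=[
    {"tx":0.1,"ty":0.1,"tz":0.4,"ax":0,"ay":0,"az":0},
    {"tx":0,"ty":0.05,"tz":0.8,"ax":0,"ay":0,"az":0},
    {"tx":0,"ty":0,"tz":0.8,"ax":0,"ay":0,"az":0},
    {"tx":0,"ty":0,"tz":0.5,"ax":0,"ay":0,"az":0},
    {"tx":0,"ty":0,"tz":0.2,"ax":0,"ay":0,"az":0},
    {"tx":0,"ty":0,"tz":0,"ax":0,"ay":0,"az":0},
  ],
)

```text
clock: 31.75
position: [0.6878, -0.1579, 0.2715]
eef_rot: [[0.947, -0.322, -0.001], [-0.322, -0.947, 0.0], [-0.001, 0.0, -1.0]]
force: [0.1, -0.8, -1.7]
grip_width: 0.0237
```

```bash
python3 - <<'E'
from h import *
st();plan((.6878,-.1576,.165),-18.63,1)
E
```

```text
t 31.75 P [ 0.6878 -0.1579  0.2715] az -18.8 F [ 0.09 -0.8  -1.68] q [-13.1  25.5  79.8  -0.   74.8  95.7] w 0.0237
from [ 0.6878 -0.1579  0.2715] az -18.8 down [-8.e-04  2.e-04 -1.e+00] da 0.17
{"tx":-0.01,"ty":-0.03,"tz":10.65,"az":-0.003}
```

>>> send_rows(
  steps=[
    {"tx":0,"ty":0,"tz":0.5,"ax":0,"ay":0,"az":0},
    {"tx":0,"ty":0,"tz":1.0,"ax":0,"ay":0,"az":0},
    {"tx":0,"ty":0,"tz":1.4,"ax":0,"ay":0,"az":0},
    {"tx":0,"ty":0,"tz":1.6,"ax":0,"ay":0,"az":0},
    {"tx":0,"ty":0,"tz":1.6,"ax":0,"ay":0,"az":0},
    {"tx":0,"ty":0,"tz":1.6,"ax":0,"ay":0,"az":0},
    {"tx":0,"ty":0,"tz":1.3,"ax":0,"ay":0,"az":0},
    {"tx":0,"ty":0,"tz":1.0,"ax":0,"ay":0,"az":0},
    {"tx":0,"ty":0,"tz":0.6,"ax":0,"ay":0,"az":0},
    {"tx":0,"ty":0,"tz":0.2,"ax":0,"ay":0,"az":0},
  ],
)

```text
clock: 32.75
position: [0.6879, -0.158, 0.1634]
eef_rot: [[0.947, -0.322, -0.001], [-0.322, -0.947, 0.0], [-0.001, 0.0, -1.0]]
force: [-0.0, -0.2, -2.3]
grip_width: 0.0241
```

>>> send_rows(
  steps=[
    {"tx":0,"ty":0,"tz":0.4,"ax":0,"ay":0,"az":0},
    {"tx":0,"ty":0,"tz":0.4,"ax":0,"ay":0,"az":0},
    {"tx":0,"ty":0,"tz":0.4,"ax":0,"ay":0,"az":0},
    {"tx":0,"ty":0,"tz":0.3,"ax":0,"ay":0,"az":0},
    {"tx":0,"ty":0,"tz":0.2,"ax":0,"ay":0,"az":0},
    {"tx":0,"ty":0,"tz":0.1,"ax":0,"ay":0,"az":0},
    {"tx":0,"ty":0,"tz":0,"ax":0,"ay":0,"az":0},
  ],
)

```text
clock: 33.45
position: [0.688, -0.158, 0.146]
eef_rot: [[0.947, -0.322, -0.0], [-0.322, -0.947, 0.0], [-0.0, 0.0, -1.0]]
force: [-0.7, 0.5, -1.5]
grip_width: 0.0235
```

```bash
python3 - <<'E'
from h import *
st()
im=imaging.snapshot("scene"); crop(im,"s16",80,170,120,120,5)
E
```

```text
t 33.45 P [ 0.688 -0.158  0.146] az -18.8 F [-0.65  0.47 -1.51] q [-13.1  31.5  86.5   0.   62.   95.7] w 0.0235
```

View pics/s16.png

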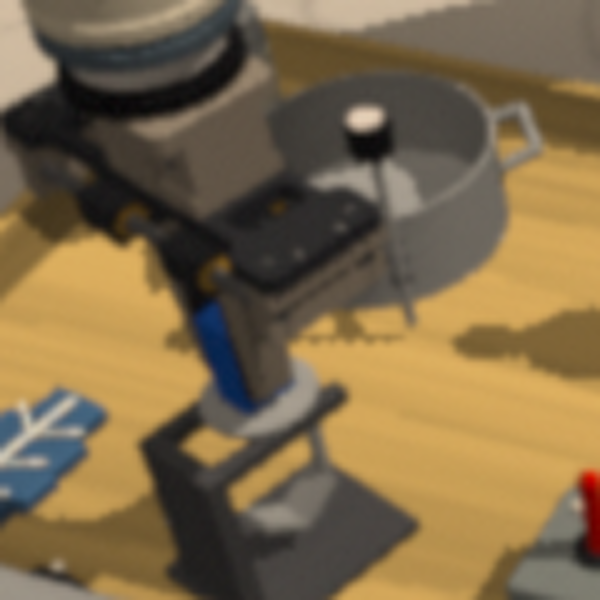

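>>> send_rows(
  steps=[
    {"tx":0,"ty":0,"tz":0.1,"ax":0,"ay":0,"az":0},
    {"tx":0,"ty":0,"tz":0.1,"ax":0,"ay":0,"az":0},
    {"tx":0,"ty":0,"tz":0.1,"ax":0,"ay":0,"az":0},
    {"tx":0,"ty":0,"tz":0,"ax":0,"ay":0,"az":0},
    {"tx":0,"ty":0,"tz":0,"ax":0,"ay":0,"az":0},
  ],
)

```text
clock: 34.0
position: [0.688, -0.158, 0.143]
eef_rot: [[0.947, -0.322, -0.0], [-0.322, -0.947, -0.0], [-0.0, 0.0, -1.0]]
force: [-0.1, 0.4, -1.2]
grip_width: 0.0237
```

>>> send_rows(
  steps=[
    {"tx":0,"ty":0,"tz":0.1,"ax":0,"ay":0,"az":0},
    {"tx":0,"ty":0,"tz":0.05,"ax":0,"ay":0,"az":0},
    {"tx":0,"ty":0,"tz":0,"ax":0,"ay":0,"az":0},
  ],
)

```text
clock: 34.3
position: [0.6881, -0.158, 0.143]
eef_rot: [[0.947, -0.322, 0.0], [-0.322, -0.947, -0.0], [0.0, -0.0, -1.0]]
force: [-3.5, 0.8, 7.9]
grip_width: 0.0237
```

>>> send_rows(
  steps=[
    {"tx":0,"ty":0,"tz":-0.1,"ax":0,"ay":0,"az":0},
    {"tx":0,"ty":0,"tz":0,"ax":0,"ay":0,"az":0},
  ],
)

```text
clock: 34.5
position: [0.6882, -0.158, 0.143]
eef_rot: [[0.947, -0.322, 0.0], [-0.322, -0.947, -0.0], [0.0, -0.0, -1.0]]
force: [-0.9, -0.1, 3.6]
grip_width: 0.0238
```

>>> send_rows(
  steps=[
    {"tx":0,"ty":0,"tz":0,"ax":0,"ay":0,"az":0},
    {"tx":0,"ty":0,"tz":0,"ax":0,"ay":0,"az":0},
    {"tx":0,"ty":0,"tz":0,"ax":0,"ay":0,"az":0},
    {"tx":0,"ty":0,"tz":0,"ax":0,"ay":0,"az":0},
    {"tx":0,"ty":0,"tz":0,"ax":0,"ay":0,"az":0},
    {"tx":0,"ty":0,"tz":0,"ax":0,"ay":0,"az":0},
    {"tx":0,"ty":0,"tz":0,"ax":0,"ay":0,"az":0},
  ],
  fingers=0.7,
)

```text
clock: 35.2
position: [0.688, -0.158, 0.1426]
eef_rot: [[0.947, -0.322, -0.0], [-0.322, -0.947, -0.0], [-0.0, 0.0, -1.0]]
force: [1.2, 0.1, 0.3]
grip_width: 0.0642
```

>>> send_rows(
  steps=[
    {"tx":0,"ty":0,"tz":-0.5,"ax":0,"ay":0,"az":0},
    {"tx":0,"ty":0,"tz":-1.0,"ax":0,"ay":0,"az":0},
    {"tx":0,"ty":0,"tz":-2.0,"ax":0,"ay":0,"az":0},
    {"tx":0,"ty":0,"tz":-3.0,"ax":0,"ay":0,"az":0},
    {"tx":0,"ty":0,"tz":-3.5,"ax":0,"ay":0,"az":0},
    {"tx":0,"ty":0,"tz":-3.0,"ax":0,"ay":0,"az":0},
    {"tx":-1.5,"ty":0,"tz":-1.5,"ax":0,"ay":0,"az":0},
    {"tx":-3.0,"ty":0,"tz":-0.5,"ax":0,"ay":0,"az":0},
    {"tx":-3.0,"ty":0,"tz":0,"ax":0,"ay":0,"az":0},
    {"tx":-1.5,"ty":0,"tz":0,"ax":0,"ay":0,"az":0},
  ],
)

```text
clock: 36.2
position: [0.6011, -0.1284, 0.2941]
eef_rot: [[0.947, -0.322, 0.001], [-0.322, -0.947, -0.0], [0.001, -0.0, -1.0]]
force: [-0.1, -0.3, -0.6]
grip_width: 0.0647
```

>>> send_rows(
  steps=[
    {"tx":0,"ty":0,"tz":0,"ax":0,"ay":0,"az":0},
    {"tx":0,"ty":0,"tz":0,"ax":0,"ay":0,"az":0},
  ],
)

```text
clock: 36.4
position: [0.6035, -0.1291, 0.2937]
eef_rot: [[0.947, -0.322, 0.002], [-0.322, -0.947, -0.0], [0.002, -0.0, -1.0]]
force: [0.3, 0.6, -0.6]
grip_width: 0.0645
```

```bash
python3 - <<'E'
from h import *
import pickle
st()
im=imaging.snapshot("wrist"); cv2.imwrite("pics/w17.png",cv2.resize(im[:,:,::-1],(800,600)));np.save("w17.npy",im)
pickle.dump(imaging.camera_model("wrist"),open("w17.pkl","wb"))
im=imaging.snapshot("scene"); cv2.imwrite("pics/s17.png",cv2.resize(im[:,:,::-1],(800,600)));np.save("s17.npy",im)
im=imaging.snapshot("top"); cv2.imwrite("pics/t17.png",cv2.resize(im[:,:,::-1],(800,600)));np.save("t17.npy",im)
E
```

```text
t 36.4 P [ 0.6035 -0.1291  0.2937] az -18.8 F [ 0.3   0.63 -0.6 ] q [-12.2  16.3  90.3  -0.   73.3  96.6] w 0.0645
```

View pics/w17.png

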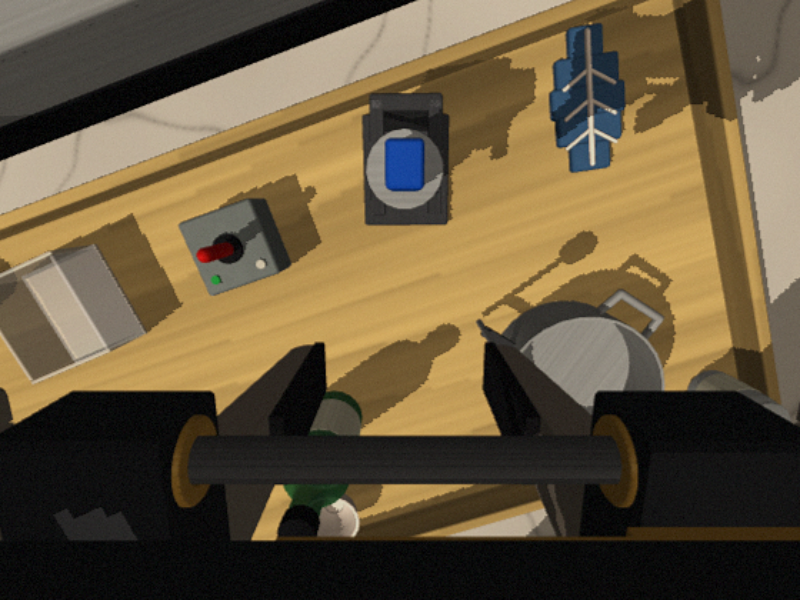

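View pics/s17.png

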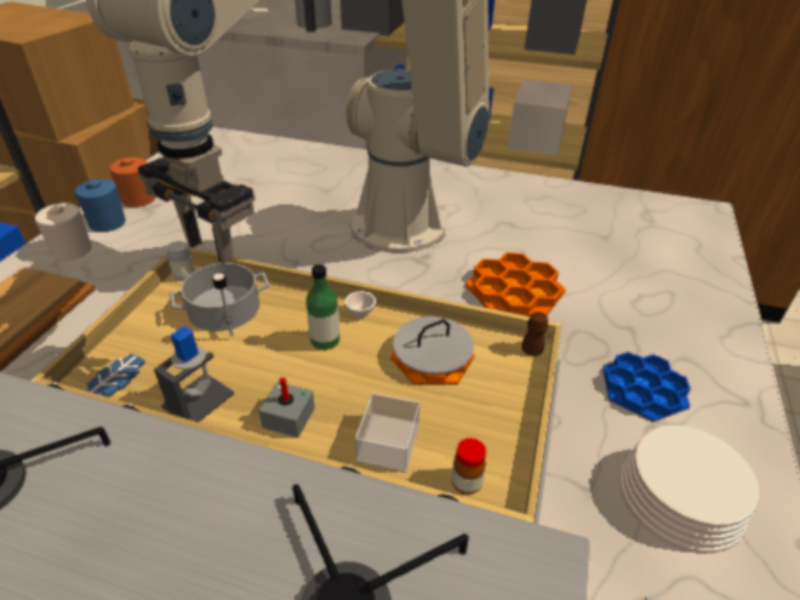

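View pics/t17.png

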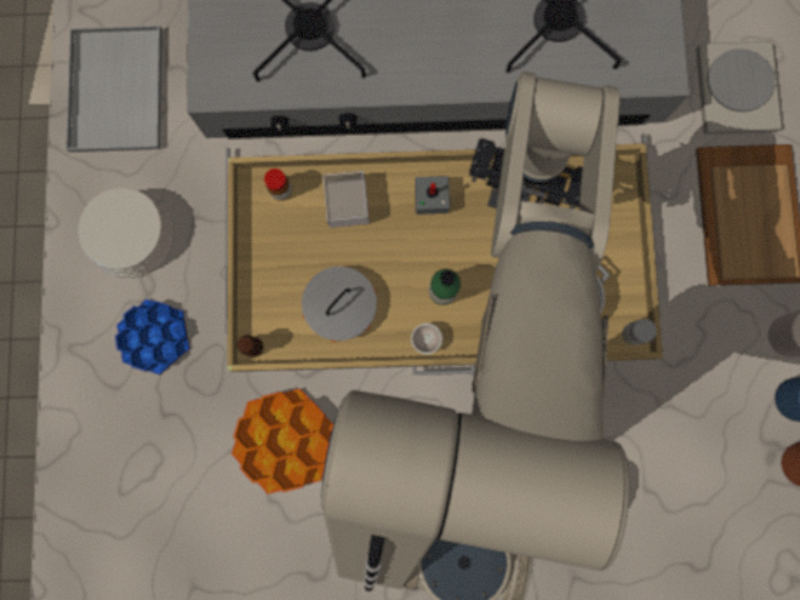

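```bash
python3 - <<'E'
from h import *
import pickle
t=np.load("t17.npy");s=np.load("s17.npy");t0=np.load("top0.npy");s0=np.load("scene0.npy");w=np.load("w17.npy")
a=cv2.resize(t[170:250,200:280,::-1],None,fx=4.5,fy=4.5,interpolation=cv2.INTER_CUBIC)
I=a.copy()
def ring(I,m,c,r,z,x0,y0,k,col):
    th=np.linspace(0,2*np.pi,80);X=np.c_[c[0]+r*np.cos(th),c[1]+r*np.sin(th),0*th+z]
    cv2.polylines(I,[((proj(m,X)-[x0,y0]+.5)*k).astype(int).reshape(-1,1,2)],True,col,1)
ring(I,T,(.454,.211),.077,.045,200,170,4.5,(0,0,255))
b=cv2.resize(s[215:295,265:345,::-1],None,fx=4.5,fy=4.5,interpolation=cv2.INTER_CUBIC);ring(b,S,(.454,.211),.077,.045,265,215,4.5,(0,0,255))
cv2.imwrite("pics/chk.png",np.hstack([I,b]))
d=cv2.absdiff(s[160:330,60:400],s0[160:330,60:400]).max(2);cv2.imwrite("pics/diff.png",cv2.resize(d,None,fx=2.3,fy=2.3)*2)
crop(w,"w17c",245,55,90,115,5)
E
```

```text
(no output)
```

View pics/chk.png

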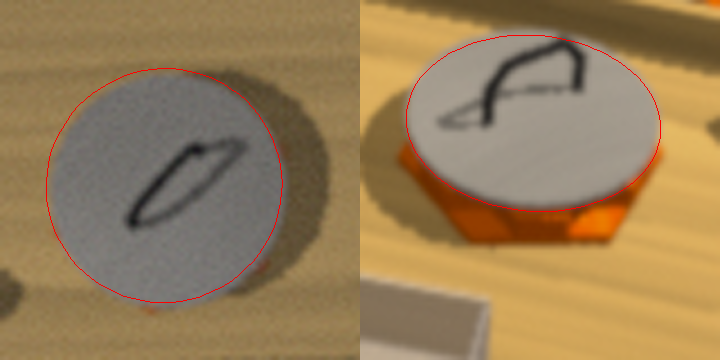

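View pics/diff.png

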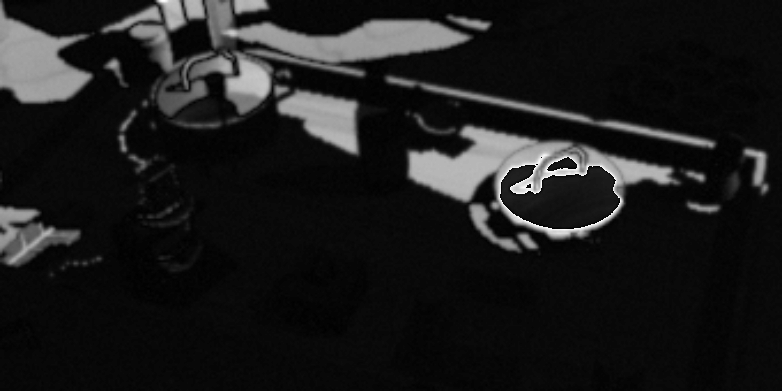

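View pics/w17c.png

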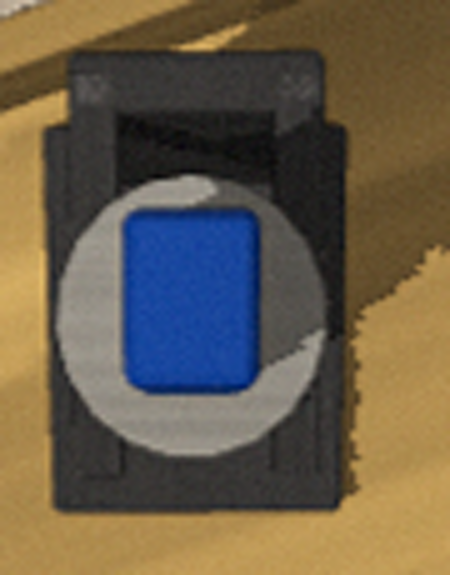

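```bash
python3 -c "
from plant import manip
print(manip.finish_job(), manip.state()['clock'])"
```

```text
the job is handed in; nothing more can be done
the job is handed in; nothing more can be done
```

The job is handed in at about 37 s on the clock, under the 72 s limit, with every step done in the order asked.

- **Toggle:** I pushed it with the closed fingers to about 0.42 rad by the camera, then 2 mm further. It stayed there over a second. Later pictures show it upright again.
- **Lid:** I hooked the lifter through the loop and lifted the lid off level. I carried it around the bottle and set it on the smaller orange mold in the drawer. The gripper never touched it.
- **Lifter:** It hangs in the stand again. I pressed it about 8 N into its seat to confirm contact, then released it. The gripper has pulled back clear of everything.

**Last checks:**
- The top and scene pictures put the lid flat on the mold, about 1–2 mm from the centre fitted beforehand.
- The wrist picture shows the lifter seated square between the prongs.
- A before-and-after comparison from the scene camera shows only the lid and shadows changed where the view was clear. The arm covers the pot in the last top view.

**Disagreements:** The wrist camera placed the loop about 4 mm from where the other two did, so I aimed between them. My rough eyeballed estimate of the mold's middle was 6–10 mm from the fitted outline. I used the outline, which the top and scene pictures both supported and a wrist view later matched within about 3 mm.

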